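# Tip the used specimen tubes through the bin's push flap

## Task

Three used specimen tubes lie in the top tray of the stack. Lift that tray off by itself, leaving the two trays under it where they are, carry it to the waste bin, push the bin's spring flap down with the tray's pouring lip and keep it pressed well open while all three tubes slide off the lip into the bin. Let the flap spring shut, then set the empty tray down gently, right way up, on the floor of the washing-up tub, and do not disturb the other things on the bench.

Things in the scene. Friction and masses are not known exactly. Their poses are not given: they have to be found in the camera images.
- tray: Top one of three identical nested white plastic stacking trays; it holds the tubes. 190 mm long, 62 wide, 42 high, 90 g, smooth. Origin: centre of its underside; z up, x along it towards the pouring lip, y across. Lower trough, to 24 mm up: 51 mm wide outside, 44 inside; floor 3 mm thick, flat from x = -89 to +64 mm. Starts with its underside 48 mm above the bench.
- tray_lip (a point): Middle of the pouring lip's edge, at the tray's (+95.5, 0, +10) mm. The tray's front is open: from x = +64 mm the floor rises at 12 degrees as a lip 51 mm wide, 3 mm thick; the trough's side walls (24 mm high) end at x = +83 mm.
- tray_rim (a point): Centre of the tray's mouth, level with the top edge, at the tray's (0, 0, +42) mm. From 21 to 42 mm up the wall steps out to 62 mm outside (55 inside), as an upright band at both sides and the rear, x = -95 to +66 mm: grip it across the 62 mm. The next tray's like band begins 24 mm below this top edge; fingers reaching lower than that grip both trays.
- tray_middle (a point): Point on the tray's centre line, at the tray's (0, 0, +13) mm, among the tubes.
- tray_mid: Second tray of the stack, like the first, empty. Origin: centre of its underside, 24 mm above the bench. The tray above stands on its inner step with about 2 mm of play. To be left in place.
- tray_low: Bottom tray of the stack, like the first, empty, standing on the bench. Origin: centre of its underside. To be left in place.
- tube_a: Used specimen tube: clear, grey cap, 62 mm long, 20 mm across, 20 g, lying lengthwise in the tray. Origin: its centre; x along it. A and B lie side by side near the tray's middle. Tubes begin to slide when the tray is tipped 15 to 20 degrees, go over the lip at 35 or more; 45 to 55 empties it.
- tube_b: Second tube, the same.
- tube_c: Third tube, the same, lying near the rear of the tray.
- bin: Bench waste bin, fixed: grey box with a white lid, 178 mm square, 185 mm high. Origin: centre of its underside; z up. The lid's opening, x = -74 to +34 mm, y = -59 to +59 mm, is shut by a flap. Bring the tray from the -x side, lip pointing along the bin's +x; beyond the hinge the lid goes on only 16 mm towards -x. Empty inside; tubes have room below the flap.
- flap (a joint): Angle of the bin's flap, rad: 0 shut (level with the lid), grows as its free edge goes down into the bin, stop at 1.15. Springs shut by itself: about 1 N at the free edge starts it, about 3 N at 60 mm from the hinge holds it at 0.8 rad. Well open means 0.5 rad or more; the tubes then slide down over the flap, past its free edge.
- flap_hinge (a point): Middle of the flap's hinge line, at the bin's (-73.5, 0, +184) mm; the line runs along the bin's y.
- flap_free_edge (a point): Middle of the flap's free edge, on its upper face, 104.5 mm from the hinge line towards the bin's +x when shut. The flap is 112 mm wide, 3 mm thick, steel, with a black rubber strip near the free edge.
- tub: Washing-up tub, fixed: shallow open grey box, 250 mm (x) by 180 mm (y), 45 mm high, walls and floor 4 mm. Origin: centre of its underside; z up. The tray may stand anywhere on its floor, lip either way.
- petri_dish: Bystander: covered glass dish, 94 mm across, 18 mm high. Origin: centre of its underside, as for all bystanders.
- beaker: Bystander: glass beaker, 68 mm across, 90 mm high.
- forceps: Bystander: steel forceps, 130 mm long, 11 mm wide, 8 mm high, lying between the stack's and the tub's places.
- loupe: Bystander: black magnifier, 50 mm across, 14 mm high, 103 mm long with its handle.
- slide_box: Bystander: wooden slide box, 92 by 112 mm, 35 mm high.
- phone: Bystander: black phone, 150 by 73 mm, 8 mm high.

How it is judged:
On the way, in this order (a step that is already met when the one before it is completed fails the run):
1. the top tray is lifted clear of the stack with all three tubes in it (distance between tray and tray_mid above 0.07 m and distance between each of tube_a, tube_b, tube_c and tray_middle below 0.09 m and distance of each of tray_mid, tray_low from where it was at the start of the episode below 0.03 m and angle between each of tray_mid, tray_low's own z axis and vertical below 0.1 rad), for 0.2 s.
2. all three tubes are inside the bin while the tray still presses the flap open (0.4 rad or more) (value of joint flap above 0.4 rad and contact force between tray and flap above 0.2 N and x of tube_a in the frame of bin between -0.085 and 0.085 m and y of tube_a in the frame of bin between -0.085 and 0.085 m and z of each of tube_a, tube_b, tube_c in the frame of bin below 0.12 m and x of tube_b in the frame of bin between -0.085 and 0.085 m and y of tube_b in the frame of bin between -0.085 and 0.085 m and x of tube_c in the frame of bin between -0.085 and 0.085 m and y of tube_c in the frame of bin between -0.085 and 0.085 m), for 0.1 s.
At the end, for the whole second after the job is handed in: All three tubes lie in the bin, below the flap; the flap is shut (under 0.06 rad); the tray stands on the tub floor, right way up (tilt under 0.1 rad, underside under 10 mm above the tub underside), at rest; the other two trays are within 30 mm of where they were, tilted less than 0.1 rad (x of tube_a in the frame of bin between -0.085 and 0.085 m and y of tube_a in the frame of bin between -0.085 and 0.085 m and z of each of tube_a, tube_b, tube_c in the frame of bin below 0.12 m and x of tube_b in the frame of bin between -0.085 and 0.085 m and y of tube_b in the frame of bin between -0.085 and 0.085 m and x of tube_c in the frame of bin between -0.085 and 0.085 m and y of tube_c in the frame of bin between -0.085 and 0.085 m and value of joint flap below 0.06 rad and x of tray in the frame of tub between -0.1 and 0.1 m and y of tray in the frame of tub between -0.08 and 0.08 m and z of tray in the frame of tub below 0.01 m and angle between each of tray, tray_mid, tray_low's own z axis and vertical below 0.1 rad and linear speed of tray below 0.02 m/s and distance of each of tray_mid, tray_low from where it was at the start of the episode below 0.03 m); the robot touches nothing.
It fails at once if a tray of the stack below the top one is dragged up or pushed away (30 mm) (distance of any of tray_mid, tray_low from where it was at the start of the episode above 0.03 m).
It fails at once if the tray is let fall (faster than 0.7 m/s with no finger on it, a drop of some 25 mm) (linear speed of tray above 0.7 m/s and contact force between the fingers and tray below 0.05 N).
It fails at once if a bystander is pushed 40 mm or more (distance of any of petri_dish, beaker, forceps, loupe, slide_box, phone from where it was at the start of the episode above 0.04 m).
It also fails if it takes over 58 s, if anything falls off the work surface, if the arm or the gripper's body presses on something with over 40 N, if the wrist force passes 120 N, or if a joint passes its speed limit or range.

## Robot

A 7-joint arm with a two-finger parallel gripper is mounted at the origin on the work surface. World frame = base frame: x ahead of the robot, y to its left, z up, the work surface at z = 0. Lengths are in m, angles in rad, forces in N, time in s.
With the tool pointing down it reaches from about 0.4 to 0.85 m from the base axis. Payload 10.4 kg.
Tool frame: the origin (TCP) lies at the very end of the fingers, on their centre line; the grasp point (between the pads) lies 19 mm behind it; z points along the fingers, y is the direction in which the jaws open and shut (so a half turn about z gives the same grasp; the last joint's range is limited). The gripper opens to 87 mm and grips with 3 to 60 N. Pads are 19 mm wide; open, the fingers measure 117 mm over their backs; the gripper's body (75 mm by 190 mm) begins 51 mm behind the grasp point.
Start: joints at [-1.272, 0.332, -0.065, 1.46, 0.022, 1.35, -0.088], TCP at [0.198, 0.593, 0.187] pointing down, gripper open.
Joint ranges: [-2.6, 2.6], [-0.5, 2.12], [-1.47, 1.34], [0.16, 2.42], [-1.27, 4.41], [0.06, 2.06], [-2.6, 2.6]. Speed limits (rad/s): [2.22, 2.22, 2.79, 2.79, 3.14, 3.14, 3.14].

## Interface

Orientations are given as a unit quaternion [x, y, z, w].
In Python, from bench import read_state, imaging, r gives the robot as it stands. The module is installed in compiled form; this text tells all that it offers.
- The arm moves only by the tool move_arm, never from a script. Its argument "series" is a list of rows, each a list of 4 numbers: the shift along the tool's x, y, z in m, then the turn about the tool's z in rad. In form: [[x, y, z, roll], ...]. A call has 1 to 20 rows; each row is the pose to reach, as a shift and turn from the pose commanded when the call began, along the tool's axes at that moment; what a row does not reach only later rows make up. A row lasts 1/10 s, in which the tool goes at most 50 mm and 8.59 degrees, less where a joint would pass 70% of its speed; a pose out of reach is approached as far as the arm can. A call with a gripper value outside its range is refused whole. "claw" is the gripper's target within -1 to 1 (fully open at 1, half-way at 0, shut at -1), set as the call begins (left out, the last holds). The fingers move at their own pace and stop on an object; "newtons" is the grip in N (left out, the last holds). Time passes only in rows, so rows that repeat a pose let the fingers close. It gives the time, the measured TCP pose, the force and the opening at its end, in the units of the state.
- read_state(): the state, without advancing time (a new reading comes with each control period).
- imaging.camera(name): name is "scene" or "top" or "wrist"; returns (picture, depth): 480x640x3 uint8, red, green, blue; 480x640 float32, m along the optical axis (not along the pixel's ray), 0 where there is no reading.
- imaging.get_calibration(name): a dict with "camera_matrix" (3x3 intrinsics, pixels), "k1" (the pictures are not rectified: a ray, as slopes to the right and down, at radius r is drawn at 1 + k1 r^2 times it, then the intrinsics apply), "R" (3x3) and "t" (3): a world point X has camera coordinates R X + t. Camera axes: x right, y down, z forward; pixel columns grow to the right and rows downward; lengths in m; the calibration is good to about 2 mm. A picture is of the moment at which its call begins: read the wrist's pose just before it. get_calibration takes no time and is no camera call; for the wrist camera it gives the pose at the moment of the call.
- r.close_job(): hands the job in, once; it reports no verdict.
The state is a dict: "time": time; "joint_positions": joint angles; "joint_vel": joint speeds; "joint_torque": joint torques, N m; "ee_pos": TCP position; "eef_rot": TCP orientation; "ft_force": force on the tool from outside, world axes, zero at the start; "torque": the same for the moment, N m; "width": finger opening in m.
Only numpy, scipy, OpenCV 4.12 (cv2) and the standard library are available. Lean on these libraries where they do the work, as an engineer would, in place of code of your own. Each camera call takes 0.05 s, during which the arm holds its last target.

## Working session

There is one attempt and no reset: what is moved stays moved. The work goes in short steps, Python scripts to look and compute and a tool call to move; the robot and the scene stay as the last step left them, time stands still between calls to the robot, and variables do not carry over. Pictures are saved under pics/ and viewed, and the job is handed in when it is done.

Besides the shell and the picture viewer there is one more tool, called after "Call:" as name(argument=value, ...), one argument or row to a line, values as JSON. move_arm: Moves the arm, as the interface text tells. Its arguments: {"type":"object","properties":{"series":{"type":"array","items":{"type":"array","items":{"type":"number"}}},"claw":{"type":"number"},"newtons":{"type":"number"}},"required":["series"]}

```bash
mkdir -p pics; cat > h.py <<'E'
import numpy as np, cv2
from bench import read_state, imaging, r
def grab(n):
    cal=imaging.get_calibration(n); p,d=imaging.camera(n); return p,d,cal
def save(p,name): cv2.imwrite(f'pics/{name}.png',cv2.cvtColor(p,cv2.COLOR_RGB2BGR))
def rays(cal,uv):
    K=np.array(cal['camera_matrix'],float);k=cal['k1']
    uv=np.atleast_2d(np.array(uv,float)).reshape(-1,1,2)
    q=cv2.undistortPoints(uv,K,np.array([k,0,0,0,0.])).reshape(-1,2)
    return q
def plane(cal,uv,z):
    q=rays(cal,uv);R=np.array(cal['R']);t=np.array(cal['t']).ravel()
    c=-R.T@t; d=np.c_[q,np.ones(len(q))]@R
    return c+d*((z-c[2])/d[:,2])[:,None]
def cloud(d,cal):
    h,w=d.shape;vv,uu=np.mgrid[0:h,0:w]
    q=rays(cal,np.c_[uu.ravel(),vv.ravel()])
    P=np.c_[q,np.ones(len(q))]*d.ravel()[:,None]
    R=np.array(cal['R']);t=np.array(cal['t']).ravel()
    return ((P-t)@R).reshape(h,w,3)
E
python3 - <<'E'
from h import *
np.set_printoptions(precision=4,suppress=True)
s=read_state();print(s)
for n in('scene','top','wrist'):
    p,d,c=grab(n);save(p,n+'0');np.savez(n+'0.npz',p=p,d=d,**{k:np.array(v) for k,v in c.items()});print(n,c)
E
```

```text
{'time': 0.0, 'joint_positions': array([-1.2716,  0.3329, -0.0647,  1.461 ,  0.0216,  1.3499, -0.0885]), 'joint_vel': array([ 0.0008, -0.0018, -0.0006,  0.0006, -0.0003, -0.    ,  0.0009]), 'joint_torque': array([ -0.0001, -62.3231,   0.0251, -38.9906,  -0.0612,   0.0391,
         0.0002]), 'ee_pos': array([0.1975, 0.5925, 0.1863]), 'eef_rot': array([ 0.1602,  0.9871, -0.0007, -0.0001]), 'ft_force': array([-0.4701, -0.3464, -0.187 ]), 'torque': array([0.0522, 0.0002, 0.0151]), 'width': 0.08708943070206883}
scene {'camera_matrix': array([[470.4305,   0.    , 331.1427],
       [  0.    , 470.4305, 240.5389],
       [  0.    ,   0.    ,   1.    ]]), 'k1': -0.014768738614172378, 'R': array([[ 0.8921,  0.4513, -0.0223],
       [ 0.2526, -0.539 , -0.8035],
       [-0.3746,  0.7112, -0.5949]]), 't': array([-0.4549, -0.0235,  1.4837])}
top {'camera_matrix': array([[589.8953,   0.    , 317.3808],
       [  0.    , 589.8953, 237.4173],
       [  0.    ,   0.    ,   1.    ]]), 'k1': -0.025267257193244325, 'R': array([[ 0.0219, -0.9997, -0.0085],
       [-0.9979, -0.0213, -0.0608],
       [ 0.0606,  0.0098, -0.9981]]), 't': array([0.0074, 0.5167, 1.5792])}
wrist {'camera_matrix': array([[338.5308,   0.    , 317.7826],
       [  0.    , 338.5308, 239.4061],
       [  0.    ,   0.    ,   1.    ]]), 'k1': 0.005603189209758949, 'R': array([[ 0.3158,  0.9488, -0.002 ],
       [ 0.9088, -0.3019,  0.288 ],
       [ 0.2726, -0.0927, -0.9576]]), 't': array([-0.6232, -0.0349,  0.3916])}
```

View pics/scene0.png

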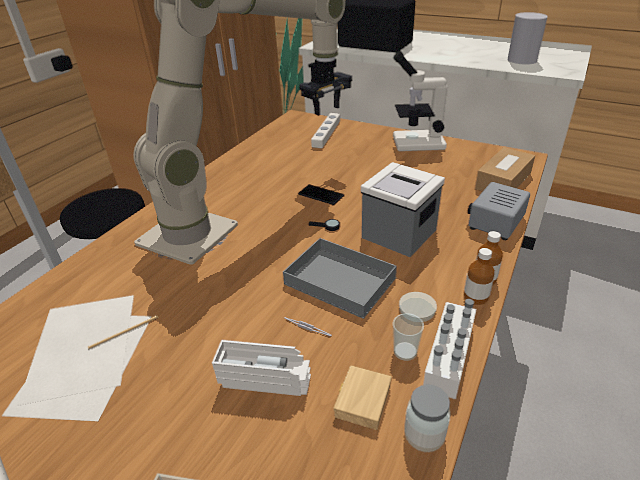

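View pics/top0.png

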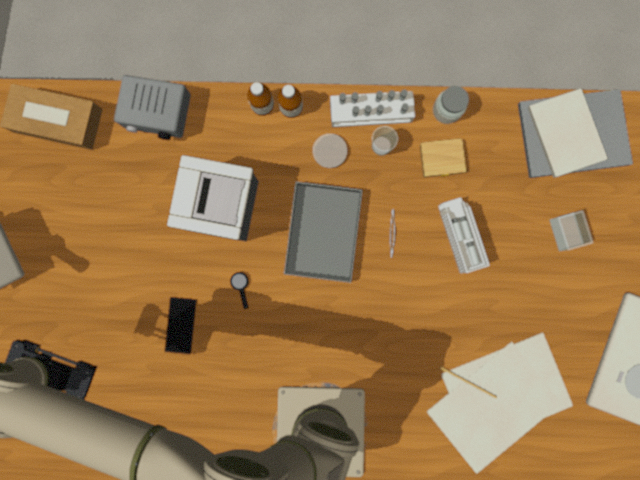

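View pics/wrist0.png

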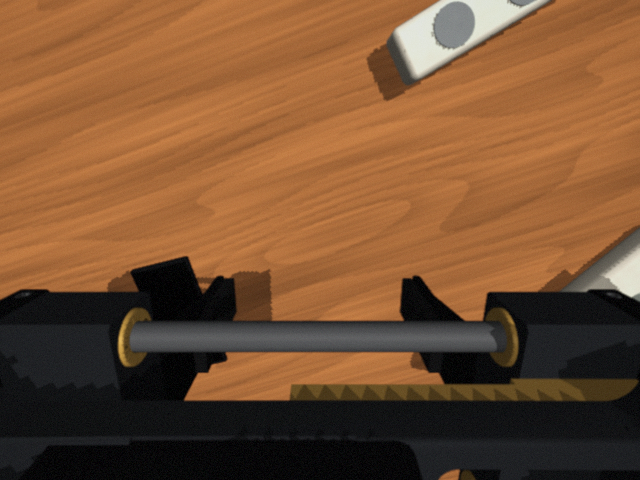

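```bash
python3 - <<'E'
from h import *
np.set_printoptions(precision=4,suppress=True)
z=np.load('top0.npz');p,d=z['p'],z['d'];cal={k:z[k] for k in('camera_matrix','R','t')};cal['k1']=float(z['k1'])
C=cloud(d,cal)
def rect(mask,name):
    m=cv2.morphologyEx(mask.astype(np.uint8),cv2.MORPH_OPEN,np.ones((2,2)))
    n,l,st,ce=cv2.connectedComponentsWithStats(m)
    i=1+np.argmax(st[1:,4]); pts=C[l==i]
    rr=cv2.minAreaRect(pts[:,:2].astype(np.float32)); print(name,st[i],'c',np.array(rr[0]),'size',np.array(rr[1]),'ang',rr[2],'z',np.median(pts[:,2]), 'box',cv2.boxPoints(rr).round(4).tolist())
    return l==i
def roi(u0,u1,v0,v1):
    m=np.zeros(d.shape,bool);m[v0:v1,u0:u1]=1;return m&(d>0)
Z=C[...,2]
rect(roi(430,500,185,285)&(Z>.078)&(Z<.1),'rim>78')
rect(roi(430,500,185,285)&(Z>.03)&(Z<.12),'stack')
rect(roi(160,265,145,245)&(Z>.175)&(Z<.2),'lid')
rect(roi(280,370,175,285)&(Z>.036)&(Z<.055),'tubrim')
rect(roi(280,370,175,285)&(Z>-.01)&(Z<.012),'tubfloor')
# bench z check
print('bench',np.median(Z[300:340,460:520]))
g=cv2.cvtColor(p,cv2.COLOR_RGB2GRAY)
rect(roi(190,215,170,225)&(g<60),'rubber')
big=cv2.resize(p[150:290,150:510],None,fx=2.2,fy=2.2,interpolation=cv2.INTER_CUBIC);save(big,'topzoom')
z=np.load('scene0.npz');big=cv2.resize(z['p'][150:410,200:460],None,fx=2.3,fy=2.3,interpolation=cv2.INTER_CUBIC);save(big,'scenezoom')
E
```

```text
rim>78 [447 213  26  61 173] c [ 0.5023 -0.3498] size [0.1737 0.0349] ang 26.34440040588379 z 0.08758634768832772 box [[0.41679999232292175, -0.3727000057697296], [0.43230000138282776, -0.40400001406669617], [0.5878999829292297, -0.32690000534057617], [0.5723999738693237, -0.2957000136375427]]
stack [ 442  199   49   75 2110] c [ 0.47  -0.214] size [0.1986 0.4427] ang 19.394874572753906 z 0.06617337848970778 box [[0.3027999997138977, -0.03819999843835831], [0.4498000144958496, -0.45579999685287476], [0.6370999813079834, -0.3898000121116638], [0.4900999963283539, 0.027799999341368675]]
lid [ 168  156   86   84 5131] c [0.5833 0.187 ] size [0.4424 0.216 ] ang 74.38550567626953 z 0.18387521423056824 box [[0.4198000133037567, 0.003000000026077032], [0.6277999877929688, -0.05510000139474869], [0.7469000220298767, 0.3709000051021576], [0.5388000011444092, 0.42899999022483826]]
tubrim [296 183  25   7  58] c [0.6567 0.0475] size [0.0157 0.0653] ang 8.383774757385254 z 0.03684948512027465 box [[0.6442000269889832, 0.0786999985575676], [0.6536999940872192, 0.014100000262260437], [0.6692000031471252, 0.01640000008046627], [0.6596999764442444, 0.08089999854564667]]
tubfloor [ 287  186   74   96 5535] c [0.5292 0.0024] size [0.1713 0.2431] ang 84.0831298828125 z 0.0035974813722231456 box [[0.399399995803833, -0.07029999792575836], [0.6413000226020813, -0.09539999812841415], [0.6589000225067139, 0.07500000298023224], [0.4171000123023987, 0.10010000318288803]]
bench -0.0005693500715060948
rubber [199 180  12  34 191] c [0.6001 0.2938] size [0.0144 0.0827] ang 81.03768157958984 z 0.18436775443423842 box [[0.5580999851226807, 0.2930999994277954], [0.6398000121116638, 0.28029999136924744], [0.6420999765396118, 0.2944999933242798], [0.5604000091552734, 0.3073999881744385]]
```

View pics/topzoom.png

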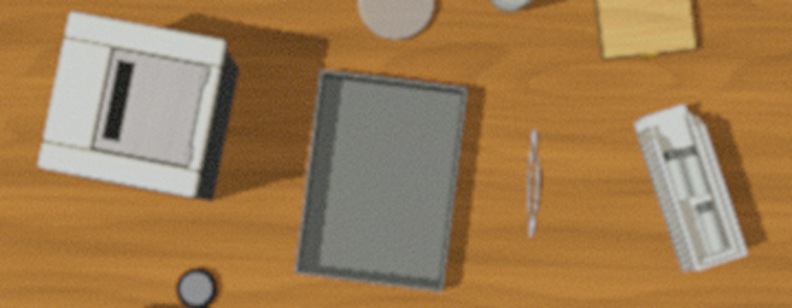

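View pics/scenezoom.png

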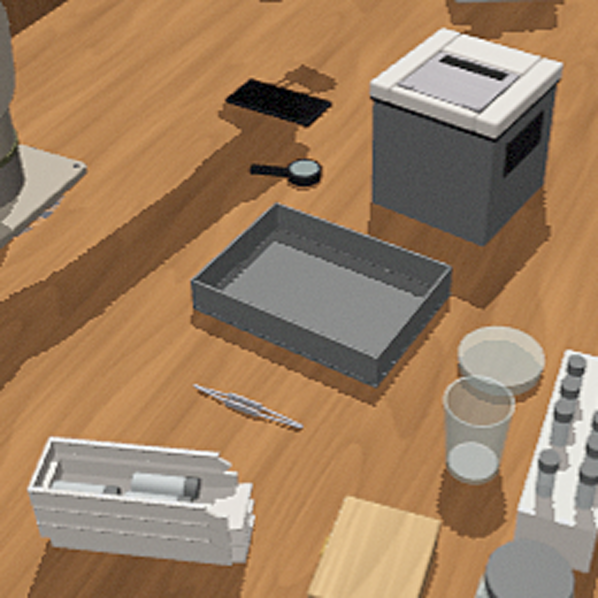

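```bash
python3 - <<'E'
from h import *
np.set_printoptions(precision=4,suppress=True)
z=np.load('top0.npz');p,d=z['p'],z['d'];cal={k:z[k] for k in('camera_matrix','R','t')};cal['k1']=float(z['k1'])
print('cam',-cal['R'].T@cal['t'])
hsv=cv2.cvtColor(p,cv2.COLOR_RGB2HSV)
def comp(roi,m,zz,name):
    u0,u1,v0,v1=roi;M=np.zeros(d.shape,np.uint8);M[v0:v1,u0:u1]=m[v0:v1,u0:u1]
    M=cv2.morphologyEx(M,cv2.MORPH_OPEN,np.ones((3,3)))
    M=cv2.morphologyEx(M,cv2.MORPH_CLOSE,np.ones((7,7)))
    n,l,st,ce=cv2.connectedComponentsWithStats(M);i=1+np.argmax(st[1:,4])
    cs,_=cv2.findContours((l==i).astype(np.uint8),cv2.RETR_EXTERNAL,cv2.CHAIN_APPROX_NONE)
    c=max(cs,key=cv2.contourArea).reshape(-1,2)
    P=plane(cal,c,zz)[:,:2]
    rr=cv2.minAreaRect(P.astype(np.float32));print(name,st[i],np.array(rr[0]),np.array(rr[1]),rr[2]);print(cv2.boxPoints(rr));return P
bright=((hsv[...,2]>120)&(hsv[...,1]<60)).astype(np.uint8)
comp((430,505,185,285),bright,.09,'stack')
comp((155,270,145,250),bright,.185,'lid')
dark=((hsv[...,1]<60)&(hsv[...,2]<130)).astype(np.uint8)
comp((275,372,172,290),dark,.045,'tub')
print(plane(cal,[(463.6,272.7),(489.5,264.5),(439.5,205.5),(461.4,197.3)],.09))
print('lid',plane(cal,[(180.9,155.5),(252.3,167.3),(240.9,240),(167.3,225)],.185))
E
```

```text
cam [0.4198 0.003  1.6077]
stack [ 439  198   50   75 2224] [ 0.5275 -0.3585] [0.1908 0.0803] 18.982158660888672
[[ 0.4242 -0.3515]
 [ 0.4503 -0.4275]
 [ 0.6308 -0.3654]
 [ 0.6046 -0.2895]]
lid [ 167  156   86   84 5109] [0.5998 0.2813] [0.1794 0.1801] 80.41448974609375
[[0.4961 0.2078]
 [0.6737 0.1778]
 [0.7035 0.3547]
 [0.526  0.3847]]
tub [ 285  182   77  100 5925] [0.5318 0.004 ] [0.1782 0.248 ] 84.0921630859375
[[ 0.3993 -0.0718]
 [ 0.646  -0.0974]
 [ 0.6643  0.0799]
 [ 0.4176  0.1055]]
[[ 0.4292 -0.3594  0.09  ]
 [ 0.4516 -0.4259  0.09  ]
 [ 0.6013 -0.2959  0.09  ]
 [ 0.6238 -0.3524  0.09  ]]
lid [[0.6997 0.3552 0.185 ]
 [0.6739 0.1793 0.185 ]
 [0.4959 0.2018 0.185 ]
 [0.5285 0.382  0.185 ]]
```

Call:
move_arm(
  series=[
    [-0.03,-0.01,-0.03,0.1],
    [-0.075,-0.03,-0.06,0.22],
    [-0.12,-0.05,-0.09,0.35],
    [-0.165,-0.07,-0.12,0.48],
    [-0.21,-0.085,-0.13,0.62],
    [-0.25,-0.11,-0.13,0.76],
    [-0.28,-0.145,-0.13,0.9],
    [-0.31,-0.18,-0.13,1.04],
    [-0.34,-0.22,-0.13,1.18],
    [-0.37,-0.26,-0.13,1.32],
    [-0.4,-0.3,-0.13,1.46],
    [-0.42,-0.34,-0.13,1.6],
    [-0.44,-0.385,-0.13,1.74],
    [-0.455,-0.43,-0.13,1.88],
    [-0.47,-0.475,-0.13,2.02],
    [-0.485,-0.52,-0.13,2.16],
    [-0.5,-0.565,-0.13,2.3],
    [-0.51,-0.61,-0.13,2.4],
    [-0.52,-0.655,-0.13,2.489],
    [-0.53,-0.7,-0.13,2.489],
  ],
  claw=1,
  newtons=40,
)

```text
time: 2.15
ee_pos: [0.4785, -0.2405, 0.3172]
eef_rot: [0.987, 0.163, 0.0, -0.0]
ft_force: [0.8, -0.3, -0.2]
width: 0.0872
```

Call:
move_arm(
  series=[
    [-0.02,0.04,0.005,0],
    [-0.04,0.085,0.01,0],
    [-0.06,0.12,0.015,0],
    [-0.072,0.137,0.015,0],
    [-0.072,0.137,0.015,0],
  ],
)

```text
time: 2.65
ee_pos: [0.4529, -0.395, 0.3015]
eef_rot: [0.987, 0.162, -0.001, 0.0]
ft_force: [-0.9, -0.2, -0.8]
width: 0.0874
```

```bash
python3 - <<'E'
from h import *
np.set_printoptions(precision=4,suppress=True)
s=read_state();print(s['time'],s['ee_pos'],s['eef_rot'],s['joint_positions'],abs(s['joint_vel']).max())
p,d,c=grab('wrist');save(p,'wrist1');np.savez('wrist1.npz',p=p,d=d,ee=s['ee_pos'],**{k:np.array(v) for k,v in c.items()})
E
```

```text
2.65 [ 0.4529 -0.395   0.3015] [ 0.9868  0.1618 -0.0011  0.0004] [-0.0546  0.3252  0.9216  1.3708 -0.255   1.5704 -0.4047] 0.06260794732250548
```

View pics/wrist1.png

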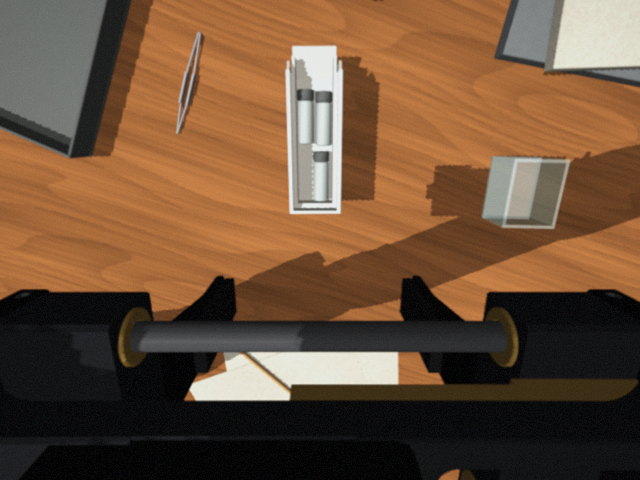

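```bash
python3 - <<'E'
from h import *
np.set_printoptions(precision=4,suppress=True)
z=np.load('wrist1.npz');p,d=z['p'],z['d'];cal={k:z[k] for k in('camera_matrix','R','t')};cal['k1']=float(z['k1'])
save(cv2.resize(p[35:225,265:365],None,fx=3,fy=3,interpolation=cv2.INTER_CUBIC),'w1z')
hsv=cv2.cvtColor(p,cv2.COLOR_RGB2HSV)
m=((hsv[...,1]<50)&(hsv[...,2]>150)).astype(np.uint8)
for v in range(70,212,10):
    r0=np.where(m[v,270:360])[0]+270
    P=plane(cal,[(r0.min()-.5,v),(r0.max()+.5,v)],.09)[:,:2]; print(v,r0.min(),r0.max(),P.ravel(),np.linalg.norm(P[0]-P[1]),P.mean(0))
C=cloud(d,cal);print(C[212,300:335:8,2],C[100:200:20,288,2])
for v in (42,44,46,48,50,206,208,210,212,213,214,215,216): print(v,np.where(m[v,270:360])[0].size)
E
```

```text
70 286 342 [ 0.5824 -0.3149  0.6023 -0.374 ] 0.062349748348004455 [ 0.5923 -0.3444]
80 286 342 [ 0.5728 -0.3178  0.5929 -0.3773] 0.06284751607705577 [ 0.5829 -0.3476]
90 286 342 [ 0.5631 -0.3208  0.5834 -0.3808] 0.06335275809237896 [ 0.5733 -0.3508]
100 286 342 [ 0.5533 -0.3238  0.5737 -0.3843] 0.06386564216741547 [ 0.5635 -0.354 ]
110 286 342 [ 0.5432 -0.3269  0.5638 -0.3879] 0.06438634119049877 [ 0.5535 -0.3574]
120 287 342 [ 0.5334 -0.3311  0.5538 -0.3915] 0.06377643135509808 [ 0.5436 -0.3613]
130 287 341 [ 0.5231 -0.3342  0.5433 -0.3941] 0.06315550136469371 [ 0.5332 -0.3642]
140 287 341 [ 0.5125 -0.3375  0.5329 -0.3978] 0.06368160834988924 [ 0.5227 -0.3677]
150 288 341 [ 0.5022 -0.3419  0.5224 -0.4016] 0.0630486725365553 [ 0.5123 -0.3717]
160 288 341 [ 0.4913 -0.3452  0.5117 -0.4055] 0.06358163173536557 [ 0.5015 -0.3754]
170 288 341 [ 0.4803 -0.3487  0.5008 -0.4094] 0.0641230903268073 [ 0.4905 -0.379 ]
180 289 341 [ 0.4694 -0.3533  0.4897 -0.4134] 0.06347586070189684 [ 0.4795 -0.3833]
190 289 340 [ 0.4579 -0.3568  0.478  -0.4163] 0.06281646980175723 [ 0.468  -0.3866]
200 289 340 [ 0.4463 -0.3604  0.4666 -0.4205] 0.0633636322436121 [ 0.4564 -0.3904]
210 290 340 [ 0.4348 -0.3652  0.4549 -0.4246] 0.06269083775645384 [ 0.4449 -0.3949]
[0.0897 0.0907 0.0899 0.0898 0.0901] [0.0891 0.0917 0.0897 0.0891 0.0015]
42 0
44 0
46 43
48 44
50 44
206 52
208 9
210 46
212 51
213 50
214 0
215 0
216 0
```

View pics/w1z.png

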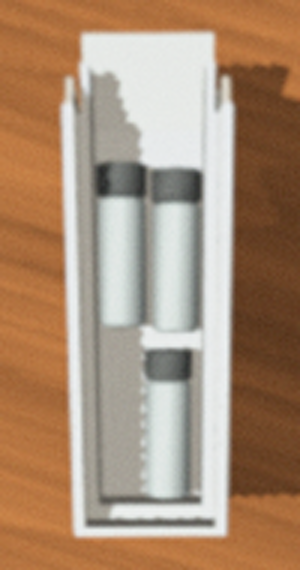

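Call:
move_arm(
  series=[
    [0.03,0,0.03,0],
    [0.07,-0.001,0.07,0],
    [0.11,-0.003,0.11,-0.003],
    [0.128,-0.003,0.14,-0.005],
    [0.128,-0.003,0.15,-0.005],
    [0.128,-0.003,0.15,-0.005],
  ],
)

```text
time: 3.3
ee_pos: [0.5757, -0.3446, 0.15]
eef_rot: [0.986, 0.169, -0.001, -0.001]
ft_force: [-1.5, -0.2, 1.2]
width: 0.087
```

```bash
python3 - <<'E'
from h import *
np.set_printoptions(precision=4,suppress=True)
s=read_state();print(s['time'],s['ee_pos'],s['eef_rot'],abs(s['joint_vel']).max())
p,d,c=grab('wrist');save(p,'wrist2');
s=read_state();print(s['time'],s['ee_pos'],s['eef_rot'],abs(s['joint_vel']).max())
E
```

```text
3.3 [ 0.5757 -0.3446  0.15  ] [ 0.9857  0.1686 -0.0015 -0.0012] 0.05405750565564272
3.35 [ 0.5755 -0.3464  0.1522] [ 0.9859  0.1676 -0.0004 -0.0002] 0.03279292937368806
```

View pics/wrist2.png

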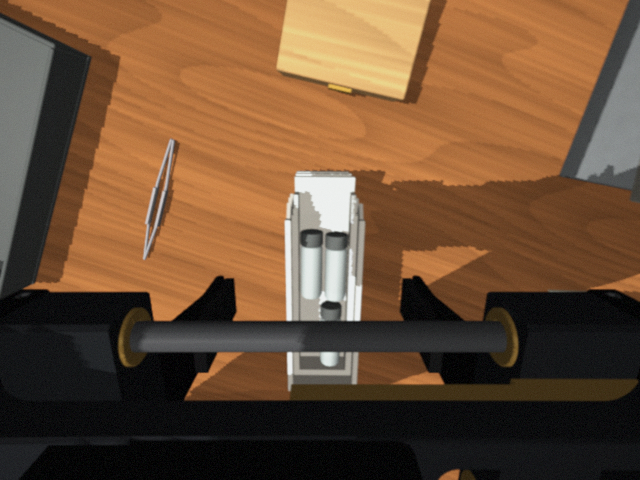

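Call:
move_arm(
  series=[
    [-0.003,0.0025,0.02,0.006],
    [-0.003,0.0025,0.045,0.006],
    [-0.003,0.0025,0.065,0.006],
    [-0.003,0.0025,0.075,0.006],
    [-0.003,0.0025,0.078,0.006],
    [-0.003,0.0025,0.078,0.006],
    [-0.003,0.0025,0.078,0.006],
  ],
)

```text
time: 4.05
ee_pos: [0.5741, -0.3512, 0.0757]
eef_rot: [0.986, 0.164, 0.001, 0.001]
ft_force: [0.2, 1.2, 0.4]
width: 0.0867
```

```bash
python3 - <<'E'
from h import *
np.set_printoptions(precision=4,suppress=True)
p,d,c=grab('wrist');save(p,'wrist3');
s=read_state();print(s['time'],s['ee_pos'],s['eef_rot'],abs(s['joint_vel']).max(),s['ft_force'])
p,d,c=grab('scene');save(cv2.resize(p[250:430,180:420],None,fx=3,fy=3),'scene3');
E
```

```text
4.1 [ 0.5741 -0.3511  0.0755] [0.9864 0.1641 0.0008 0.0004] 0.004065061917984752 [ 0.0942 -0.1272  0.5822]
```

View pics/wrist3.png

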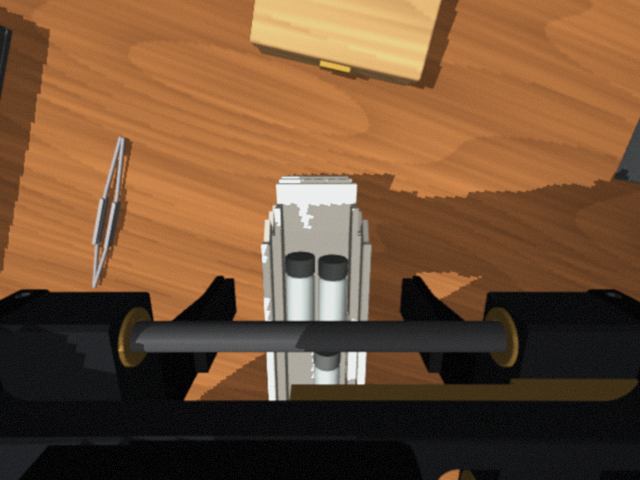

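View pics/scene3.png

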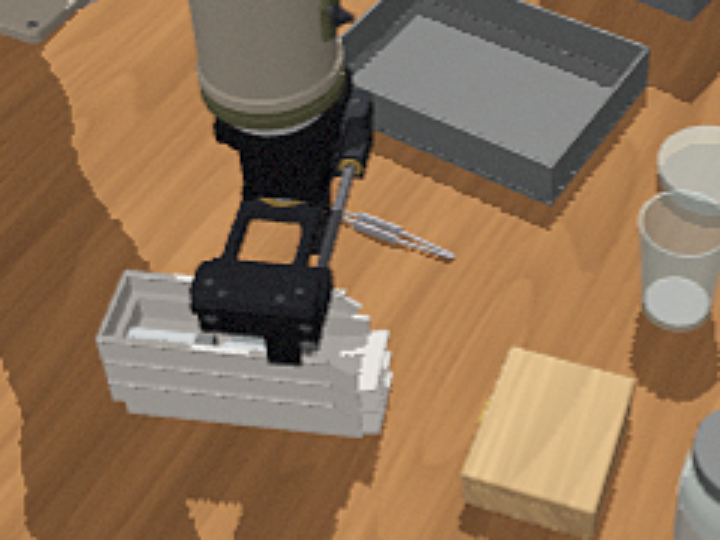

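Call:
move_arm(
  series=[
    [0,0,0.002,0],
    [0,0,0.002,0],
    [0,0,0.002,0],
    [0,0,0.002,0],
    [0,0,0.002,0],
    [0,0,0.002,0],
    [0,0,0.002,0],
  ],
  claw=-1,
  newtons=40,
)

```text
time: 4.85
ee_pos: [0.5735, -0.3507, 0.0721]
eef_rot: [0.986, 0.164, 0.0, -0.0]
ft_force: [-0.2, 1.2, 0.1]
width: 0.039
```

```bash
python3 - <<'E'
from h import *
np.set_printoptions(precision=4,suppress=True)
s=read_state();print(s['time'],s['ee_pos'],s['width'],s['ft_force'])
p,d,c=grab('wrist');save(p,'wrist4');
p,d,c=grab('scene');save(cv2.resize(p[250:430,180:420],None,fx=3,fy=3),'scene4');
s=read_state();print(s['time'],s['ee_pos'],s['width'],s['ft_force'])
E
```

```text
4.85 [ 0.5735 -0.3507  0.0721] 0.038978140987235586 [-0.188   1.2005  0.1028]
4.95 [ 0.5736 -0.3506  0.0721] 0.03096406756659044 [ 0.4001 -0.3314 -0.6353]
```

View pics/wrist4.png

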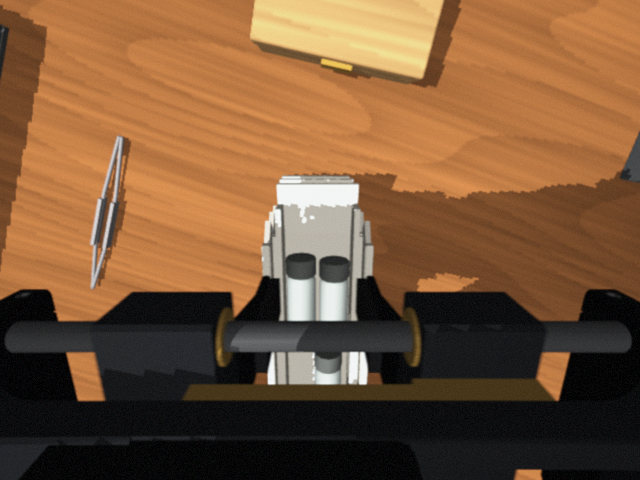

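View pics/scene4.png

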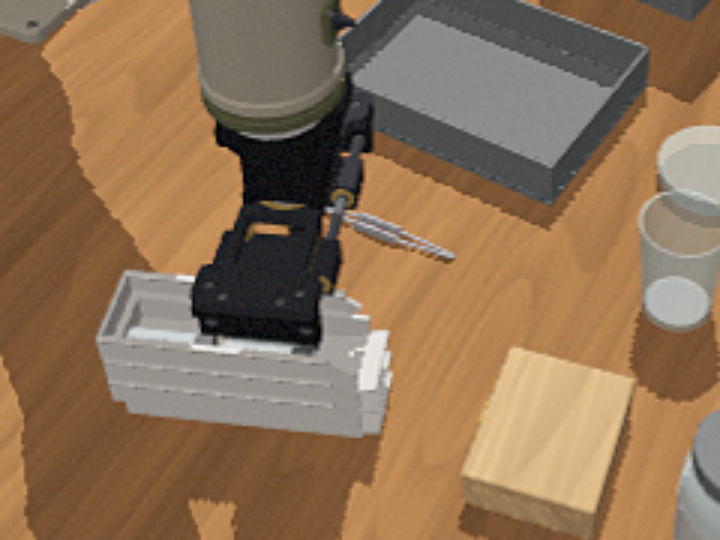

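Call:
move_arm(
  series=[
    [0,0,0,0],
  ],
  claw=1,
  newtons=10,
)

```text
time: 5.05
ee_pos: [0.5735, -0.3506, 0.0721]
eef_rot: [0.986, 0.164, -0.0, -0.0]
ft_force: [0.0, 0.6, -0.4]
width: 0.0341
```

```bash
python3 - <<'E'
from h import *
np.set_printoptions(precision=4,suppress=True)
s=read_state();print(s['time'],s['ee_pos'],s['width'],s['ft_force'])
p,d,c=grab('scene');save(cv2.resize(p[290:400,210:330],None,fx=6,fy=5),'scene5')
C=cloud(d,c);np.savez('scene5.npz',p=p,d=d,C=C)
s=read_state();print(s['time'],s['ee_pos'],s['width'],s['ft_force'])
p2,d2,c2=grab('wrist');C2=cloud(d2,c2);save(p2,'wrist5')
R=np.array(c2['R']);t=np.array(c2['t']).ravel()
for nm,(im,CC) in dict(scene=(p,C),wrist=(p2,C2)).items():
    g=im.max(2); near=(np.hypot(CC[...,0]-.5735,CC[...,1]+.3506)<.075)&(g<70)&(CC[...,2]>.05)&(CC[...,2]<.2)
    print(nm,near.sum(),np.percentile(CC[near][:,2],[0,1,5,20,50]) if near.sum() else '')
    low=near&(CC[...,2]<.12); vv,uu=np.where(low)
    for i in np.argsort(CC[low][:,2])[:400:40]: print(uu[i],vv[i],CC[vv[i],uu[i]])
E
```

```text
5.05 [ 0.5735 -0.3506  0.0721] 0.034111888906326264 [ 0.0494  0.5697 -0.421 ]
5.1 [ 0.5736 -0.3506  0.0721] 0.036580871933242304 [-0.3056  0.3301 -0.4514]
scene 309 [0.0612 0.0674 0.1572 0.1939 0.1985]
284 365 [ 0.5768 -0.3479  0.0612]
wrist 22109 [0.0501 0.0625 0.1076 0.163  0.1923]
285 260 [ 0.5639 -0.3307  0.0501]
336 257 [ 0.5792 -0.3622  0.0559]
291 255 [ 0.5716 -0.3332  0.058 ]
304 256 [ 0.5742 -0.3415  0.0594]
291 257 [ 0.5713 -0.3335  0.0609]
316 352 [ 0.5092 -0.372   0.0621]
333 352 [ 0.5137 -0.3832  0.0629]
348 267 [ 0.5777 -0.3707  0.0634]
327 261 [ 0.5773 -0.3563  0.0639]
320 354 [ 0.5101 -0.3747  0.0644]
```

View pics/scene5.png

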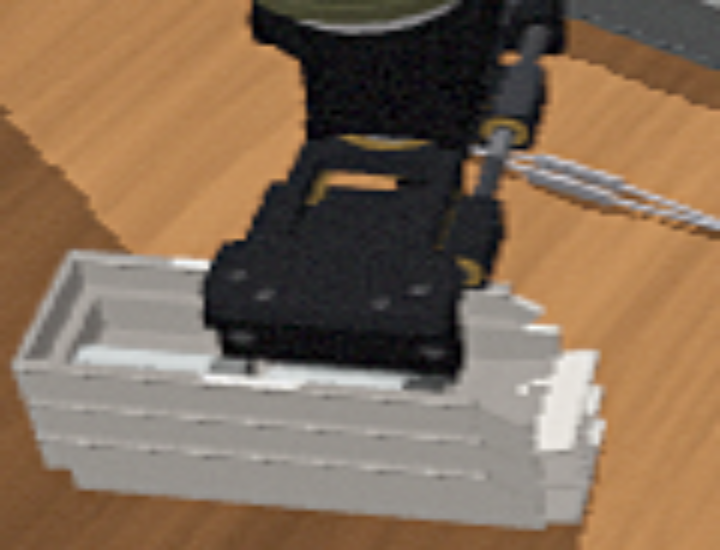

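View pics/wrist5.png

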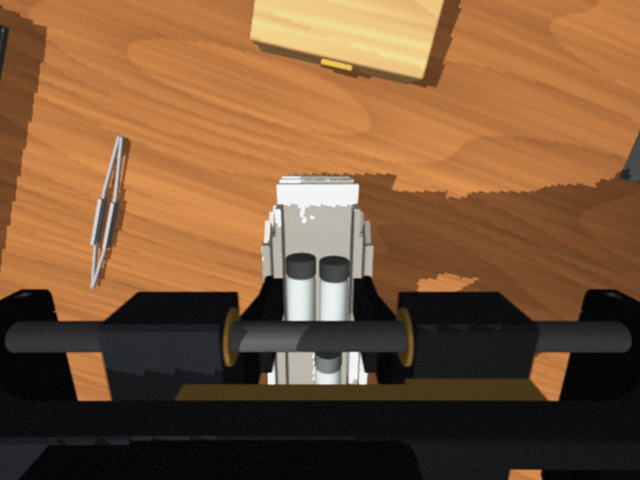

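```bash
python3 - <<'E'
from h import *
np.set_printoptions(precision=4,suppress=True)
z=np.load('wrist0.npz');p,d=z['p'],z['d'];cal={k:z[k] for k in('camera_matrix','R','t')};cal['k1']=float(z['k1'])
C=cloud(d,cal);ee=np.array([.1975,.5925,.1863]);tx=np.array([-.9487,.3163,0]);ty=np.array([.3163,.9487,0])
D=C-ee
T=np.stack([D@tx,D@ty,D[...,2]],-1)
for uv in [(228,282),(228,290),(215,300),(232,300),(225,340),(410,282),(410,290),(425,300),(160,265),(180,265),(190,290),(170,290),(140,320),(60,320),(220,355),(160,380)]:
    print(uv,p[uv[1],uv[0]],d[uv[1],uv[0]],T[uv[1],uv[0]])
s=read_state();print(s['time'],s['width'])
save(cv2.resize(p[240:400,90:290],None,fx=4,fy=3.6,interpolation=cv2.INTER_CUBIC),'w0z')
z=np.load('scene0.npz');p=z['p'];save(cv2.resize(p[40:140,270:370],None,fx=6,fy=6,interpolation=cv2.INTER_CUBIC),'s0z')
cal={k:z[k] for k in('camera_matrix','R','t')};cal['k1']=float(z['k1']);C=cloud(z['d'],cal)
D=C-ee;T=np.stack([D@tx,D@ty,D[...,2]],-1)
m=(np.abs(T[...,0])<.06)&(np.abs(T[...,1])<.12)&(T[...,2]<.12)&(C[...,2]>.05)
vv,uu=np.where(m);o=np.argsort(T[m][:,2])
for i in o[:200:10]: print(uu[i],vv[i],T[vv[i],uu[i]])
E
```

```text
(228, 282) [17 20 17] 0.17113188 [ 0.0098 -0.0463  0.0399]
(228, 290) [18 19 18] 0.16485196 [ 0.0086 -0.0446  0.0468]
(215, 300) [13 14 11] 0.15153886 [ 0.0101 -0.0468  0.0603]
(232, 300) [1 4 2] 0.1722208 [ 0.0006 -0.0445  0.0416]
(225, 340) [90 89 89] 0.08606532 [ 0.0304 -0.0243  0.1225]
(410, 282) [9 9 9] 0.17090674 [0.0099 0.0456 0.04  ]
(410, 290) [10 14 11] 0.16090396 [0.0104 0.0429 0.0503]
(425, 300) [ 9 11 13] 0.15195282 [0.0099 0.0472 0.0597]
(160, 265) [18 17 18] 0.4008872 [-0.0648 -0.1879 -0.1773]
(180, 265) [4 4 7] 0.40098423 [-0.0649 -0.1643 -0.1774]
(190, 290) [0 1 4] 0.41091618 [-0.0975 -0.1562 -0.178 ]
(170, 290) [3 6 2] 0.41090196 [-0.0975 -0.1804 -0.178 ]
(140, 320) [76 61 36] 0.091171764 [ 0.0327 -0.0486  0.1166]
(60, 320) [15 19 20] 0.07958949 [ 0.0387 -0.0611  0.1269]
(220, 355) [1 0 5] 0.4358857 [-0.1883 -0.127  -0.1768]
(160, 380) [8 5 6] 0.10403576 [ 0.0084 -0.0492  0.1104]
5.15 0.04028168214511568
336 107 [-0.0009  0.0471  0.0345]
316 113 [ 0.0044 -0.0485  0.0381]
317 113 [-0.0026 -0.0501  0.0403]
317 112 [-0.0016 -0.049   0.0434]
316 111 [ 0.0005 -0.0517  0.0474]
336 103 [-0.004   0.0443  0.0511]
316 109 [ 0.0005 -0.0513  0.0546]
337 102 [-0.014   0.0396  0.0585]
319 108 [-0.0121 -0.0483  0.0605]
316 107 [-0.0034 -0.0544  0.0637]
317 106 [-0.0053 -0.0512  0.0669]
335 97 [0.0049 0.0487 0.0701]
316 105 [-0.0077 -0.058   0.073 ]
337 96 [-0.0058  0.0482  0.0764]
314 103 [-0.001  -0.0609  0.0793]
336 95 [-0.0084  0.0407  0.0827]
339 93 [-0.007   0.0575  0.0853]
318 101 [-0.0115 -0.0512  0.0863]
317 100 [-0.0095 -0.0539  0.0901]
339 92 [-0.0138  0.0507  0.0922]
```

View pics/w0z.png

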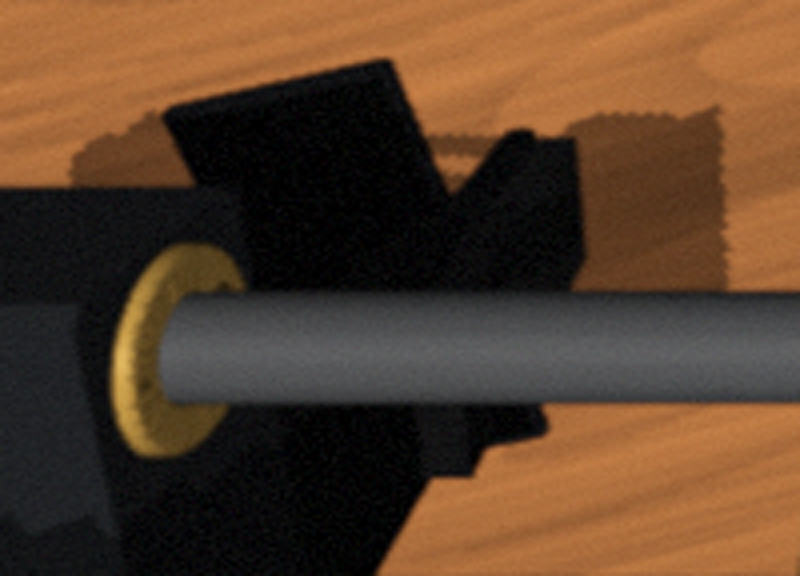

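View pics/s0z.png

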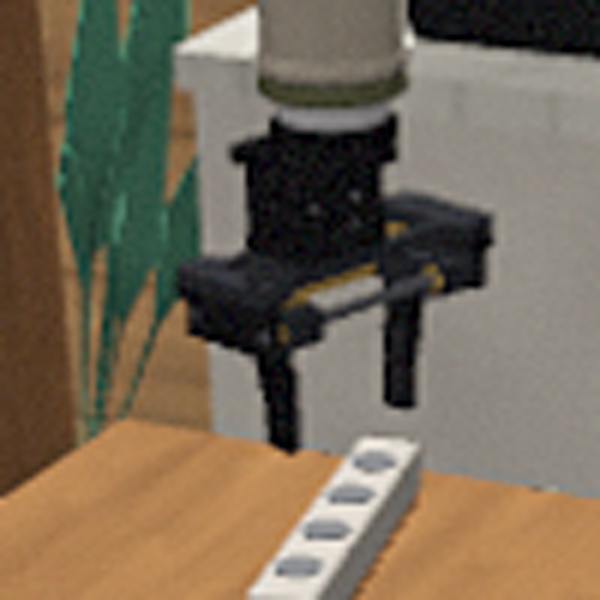

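Call:
move_arm(
  series=[
    [0,0,0,0],
    [0,0,0,0],
    [0,0,0,0],
    [0,0,0,0],
    [0,0,0,0],
    [0,0,0,0],
    [0,0,0,0],
    [0,0,0,0],
  ],
  claw=1,
)

```text
time: 5.95
ee_pos: [0.5736, -0.3506, 0.0721]
eef_rot: [0.986, 0.164, 0.0, -0.0]
ft_force: [0.5, 0.2, 0.1]
width: 0.0866
```

Call:
move_arm(
  series=[
    [0,0,0.008,0],
    [0,0,0.018,0],
    [0,0,0.027,0],
    [0,0,0.032,0],
    [0,0,0.033,0],
    [0,0,0.033,0],
    [0,0,0.033,0],
  ],
)

```text
time: 6.65
ee_pos: [0.5738, -0.3508, 0.0394]
eef_rot: [0.986, 0.164, 0.0, 0.0]
ft_force: [0.4, 0.6, -0.1]
width: 0.0871
```

```bash
python3 - <<'E'
from h import *
np.set_printoptions(precision=4,suppress=True)
p,d,c=grab('scene');save(cv2.resize(p[290:400,210:330],None,fx=6,fy=5,interpolation=cv2.INTER_CUBIC),'scene6')
s=read_state();print(s['time'],s['ee_pos'],s['width'],s['ft_force'])
p2,d2,c2=grab('wrist');C2=cloud(d2,c2);save(p2,'wrist6')
C=cloud(d,c);ee=s['ee_pos'];tx=np.array([.946,.324,0]);ty=np.array([.324,-.946,0]);D=C-ee;T=np.stack([D@tx,D@ty,C[...,2]],-1)
m=(abs(T[...,0])<.02)&(T[...,1]>.04)&(T[...,1]<.07)&(p.max(2)<80)&(C[...,2]<.12)
vv,uu=np.where(m);o=np.argsort(C[m][:,2])
for i in o[:30:3]: print(uu[i],vv[i],T[vv[i],uu[i]])
E
```

```text
6.7 [ 0.5738 -0.3508  0.0395] 0.08697548402646463 [ 0.2966 -1.0066  0.0488]
276 382 [0.0003 0.051  0.0736]
277 382 [0.0031 0.0532 0.077 ]
271 381 [-0.009  0.053  0.078]
273 381 [-0.0047  0.0534  0.0791]
276 381 [0.0014 0.0531 0.0798]
274 381 [-0.0024  0.054   0.0803]
281 382 [0.012  0.0549 0.0808]
275 380 [-0.0005  0.0529  0.0823]
274 379 [-0.0025  0.0522  0.0842]
273 379 [-0.0042  0.053   0.0851]
```

View pics/scene6.png

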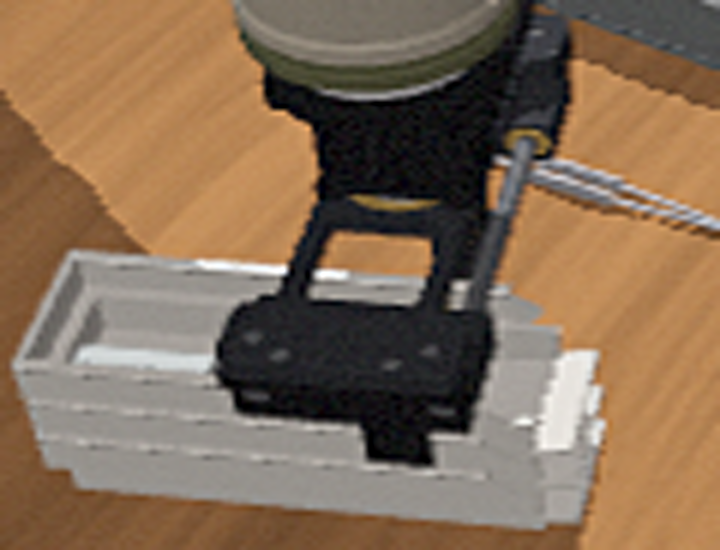

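View pics/wrist6.png

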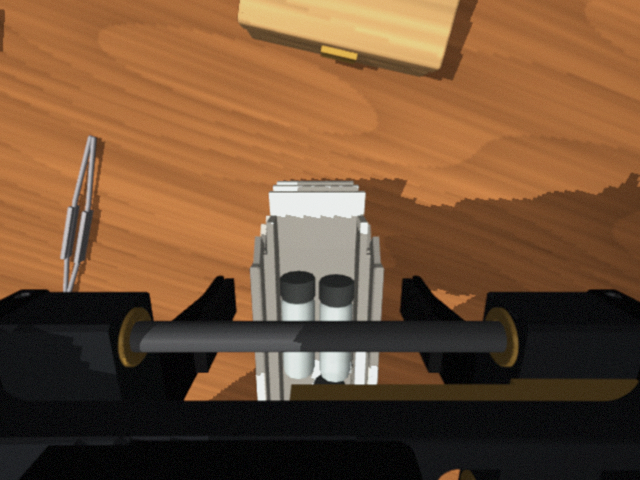

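Call:
move_arm(
  series=[
    [0,0,0,0],
    [0,0,0,0],
    [0,0,0,0],
    [0,0,0,0],
    [0,0,0,0],
    [0,0,0,0],
  ],
  claw=-1,
  newtons=40,
)

```text
time: 7.35
ee_pos: [0.5735, -0.3506, 0.0391]
eef_rot: [0.986, 0.164, -0.0, -0.0]
ft_force: [-0.3, 0.1, 0.3]
width: 0.0616
```

Call:
move_arm(
  series=[
    [0,0,0,0],
    [0,0,-0.002,0],
    [0,0,-0.006,0],
    [0,0,-0.012,0],
    [0,0,-0.02,0],
    [0,0,-0.03,0],
    [0,0,-0.04,0],
    [0,0,-0.05,0],
    [0,0,-0.06,0],
    [0,0,-0.07,0],
    [0,0,-0.078,0],
    [0,0,-0.083,0],
    [0,0,-0.085,0],
    [0,0,-0.085,0],
  ],
)

```text
time: 8.75
ee_pos: [0.5736, -0.3506, 0.1242]
eef_rot: [0.986, 0.164, 0.0, -0.0]
ft_force: [-0.5, 0.3, -0.9]
width: 0.0616
```

```bash
python3 - <<'E'
from h import *
np.set_printoptions(precision=4,suppress=True)
s=read_state();print(s['time'],s['ee_pos'],s['width'],s['ft_force'])
p,d,c=grab('scene');save(cv2.resize(p[230:430,180:400],None,fx=3.2,fy=3,interpolation=cv2.INTER_CUBIC),'scene7')
p,d,c=grab('wrist');save(p,'wrist7')
E
```

```text
8.75 [ 0.5736 -0.3506  0.1242] 0.06155491120826041 [-0.4783  0.2548 -0.9135]
```

View pics/scene7.png

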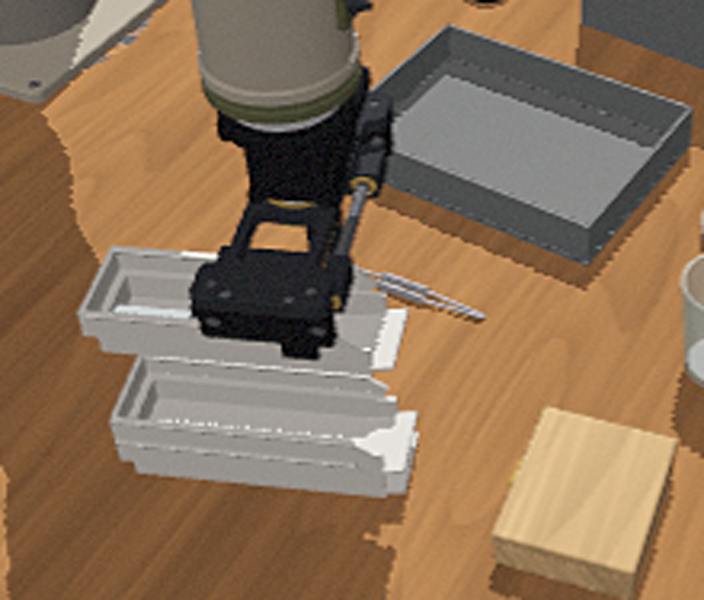

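View pics/wrist7.png

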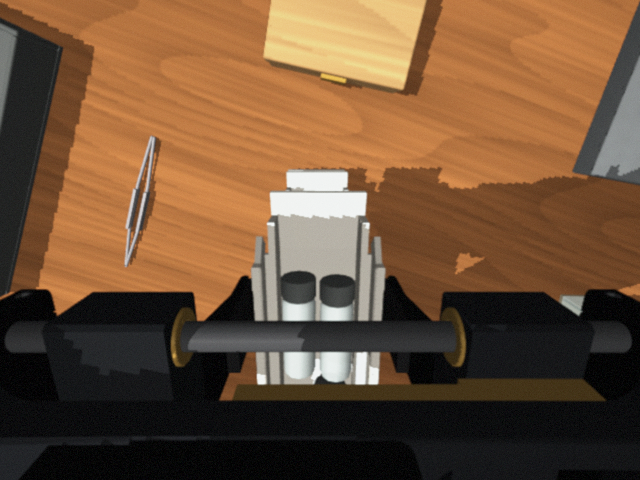

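Call:
move_arm(
  series=[
    [0.001,-0.003,-0.008,-0.005],
    [0.004,-0.011,-0.02,-0.021],
    [0.01,-0.025,-0.035,-0.048],
    [0.017,-0.045,-0.05,-0.086],
    [0.026,-0.067,-0.065,-0.129],
    [0.034,-0.089,-0.076,-0.172],
    [0.043,-0.112,-0.083,-0.215],
    [0.052,-0.137,-0.088,-0.263],
    [0.062,-0.162,-0.09,-0.311],
    [0.071,-0.187,-0.09,-0.359],
    [0.081,-0.212,-0.09,-0.408],
    [0.09,-0.237,-0.09,-0.456],
    [0.1,-0.262,-0.09,-0.504],
    [0.109,-0.287,-0.09,-0.553],
    [0.119,-0.312,-0.09,-0.601],
    [0.129,-0.338,-0.09,-0.649],
    [0.138,-0.363,-0.09,-0.697],
    [0.145,-0.379,-0.09,-0.73],
    [0.149,-0.391,-0.09,-0.751],
    [0.151,-0.396,-0.09,-0.762],
  ],
)

```text
time: 10.85
ee_pos: [0.5881, 0.0741, 0.2142]
eef_rot: [0.854, 0.52, -0.0, -0.0]
ft_force: [0.5, 0.5, -0.9]
width: 0.0614
```

```bash
python3 - <<'E'
from h import *
np.set_printoptions(precision=4,suppress=True)
s=read_state();print(s['time'],s['ee_pos'],s['eef_rot'],s['width'],s['ft_force'],s['joint_positions'])
p,d,c=grab('scene');save(p,'scene8')
E
```

```text
10.85 [0.5881 0.0741 0.2142] [ 0.8541  0.5201 -0.     -0.    ] 0.061424632967161524 [ 0.5181  0.476  -0.8674] [-0.6908  0.2694  0.599   1.539  -0.1535  1.3806 -0.5565]
```

View pics/scene8.png

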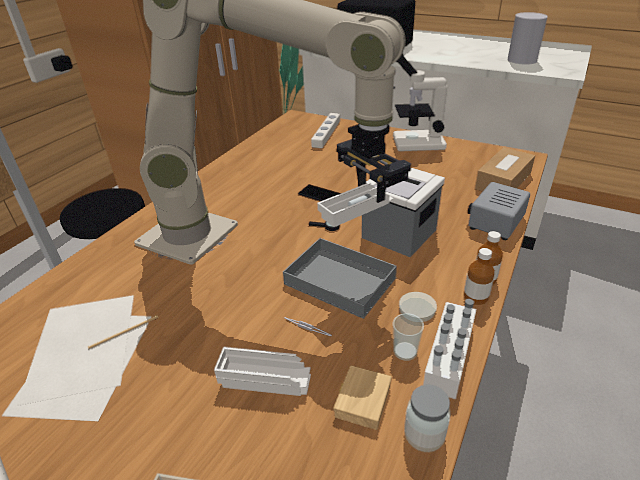

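Call:
move_arm(
  series=[
    [0.006,-0.003,0,-0.012],
    [0.018,-0.009,0,-0.036],
    [0.036,-0.017,0,-0.072],
    [0.056,-0.027,0.002,-0.112],
    [0.076,-0.036,0.004,-0.152],
    [0.096,-0.046,0.006,-0.192],
    [0.114,-0.054,0.008,-0.228],
    [0.13,-0.062,0.009,-0.26],
    [0.143,-0.068,0.009,-0.285],
    [0.152,-0.072,0.009,-0.3],
    [0.1555,-0.074,0.009,-0.309],
    [0.1555,-0.074,0.009,-0.309],
    [0.1555,-0.074,0.009,-0.309],
  ],
)

```text
time: 12.2
ee_pos: [0.5944, 0.244, 0.2053]
eef_rot: [0.765, 0.644, 0.0, 0.0]
ft_force: [0.1, -0.2, -0.9]
width: 0.0615
```

```bash
python3 - <<'E'
from h import *
np.set_printoptions(precision=4,suppress=True)
s=read_state();print(s['time'],s['ee_pos'],s['eef_rot'],s['width'],s['ft_force'],s['joint_positions'])
p,d,c=grab('wrist');save(p,'wrist9');np.savez('wrist9.npz',p=p,d=d,ee=s['ee_pos'],**{k:np.array(v) for k,v in c.items()})
p,d,c=grab('scene');save(cv2.resize(p[110:260,290:470],None,fx=4,fy=4,interpolation=cv2.INTER_CUBIC),'scene9')
E
```

```text
12.2 [0.5944 0.244  0.2053] [0.7651 0.644  0.     0.0002] 0.06152911027490822 [ 0.0652 -0.1613 -0.9053] [-0.8146  0.3819  0.4767  1.407  -0.1742  1.3944 -0.5083]
```

View pics/wrist9.png

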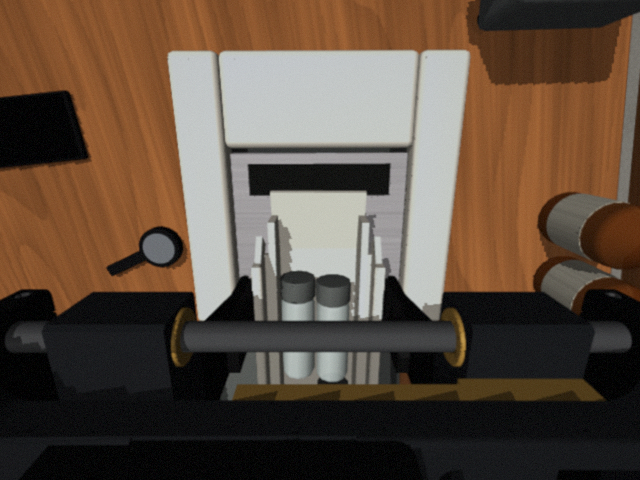

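View pics/scene9.png

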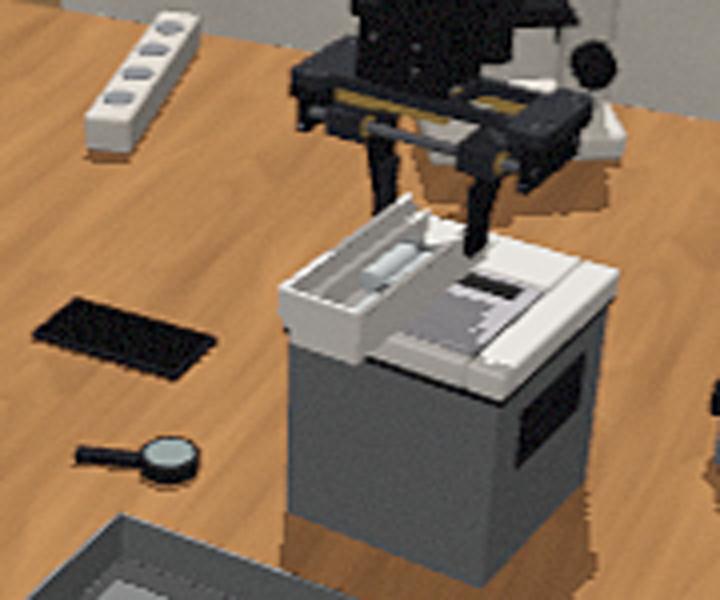

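```bash
python3 - <<'E'
from h import *
np.set_printoptions(precision=4,suppress=True)
z=np.load('wrist9.npz');cal={k:z[k] for k in('camera_matrix','R','t')};cal['k1']=float(z['k1']);ee=z['ee']
a=np.deg2rad(80.25);tx=np.array([np.cos(a),np.sin(a),0]);ty=np.array([np.sin(a),-np.cos(a),0])
def f(n,uv,zz):
    P=plane(cal,uv,zz);
    for q in P: print(n,q,'tool x,y',(q-ee)@tx,(q-ee)@ty)
f('free edge L/R',[(232,152),(406,152)],.184)
f('lid far edge',[(170,53),(468,52)],.185)
f('lip',[(272,192),(366,192)],.2053+.0088+.010)
C=cloud(z['d'],cal);print(C[110,320],C[240,200],C[200,320],C[160,240])
E
```

```text
free edge L/R [0.5528 0.3217 0.184 ] tool x,y 0.06956758751634984 -0.05419347522105928
free edge L/R [0.6601 0.3032 0.184 ] tool x,y 0.06947530172274573 0.05466045148332572
lid far edge [0.5314 0.3813 0.185 ] tool x,y 0.1246659049782863 -0.08540389136620741
lid far edge [0.7001 0.3527 0.185 ] tool x,y 0.12503750550244594 0.0857752198794489
lip [0.5786 0.2982 0.2241] tool x,y 0.05070156458995228 -0.024751421661146272
lip [0.6276 0.2897 0.2241] tool x,y 0.050658925916737964 0.024938803369642052
[0.6111 0.3364 0.1866] [0.5178 0.2695 0.1844] [0.6029 0.2897 0.2246] [0.5566 0.3161 0.184 ]
```

Call:
move_arm(
  series=[
    [0,0,0.006,0],
    [0,0,0.015,0],
    [0,0,0.023,0],
    [0,0,0.028,0],
    [0.001,0,0.03,0],
    [0.003,0,0.032,0],
    [0.005,0,0.034,0],
    [0.0065,0,0.0355,0],
    [0.0085,0,0.0375,0],
    [0.0105,0,0.0395,0],
    [0.0125,0,0.0415,0],
    [0.0125,0,0.0415,0],
  ],
)

```text
time: 13.5
ee_pos: [0.5973, 0.2574, 0.1648]
eef_rot: [0.765, 0.644, 0.001, 0.001]
ft_force: [-0.4, -0.6, 6.6]
width: 0.0616
```

```bash
python3 - <<'E'
from h import *
np.set_printoptions(precision=4,suppress=True)
s=read_state();print(s['time'],s['ee_pos'],s['eef_rot'],s['width'],s['ft_force'],s['torque'])
p,d,c=grab('wrist');save(p,'wrist10')
C=cloud(d,c);print(C[200,320],C[232,320],C[170,320])
p,d,c=grab('scene');save(cv2.resize(p[110:260,290:470],None,fx=4,fy=4,interpolation=cv2.INTER_CUBIC),'scene10')
E
```

```text
13.5 [0.5973 0.2574 0.1648] [0.7646 0.6445 0.0011 0.0006] 0.06155623922029466 [-0.415  -0.5998  6.6022] [-0.4278  0.062  -0.0232]
[0.6053 0.2999 0.1659] [0.6024 0.2833 0.1753] [0.6083 0.3186 0.1843]
```

View pics/wrist10.png

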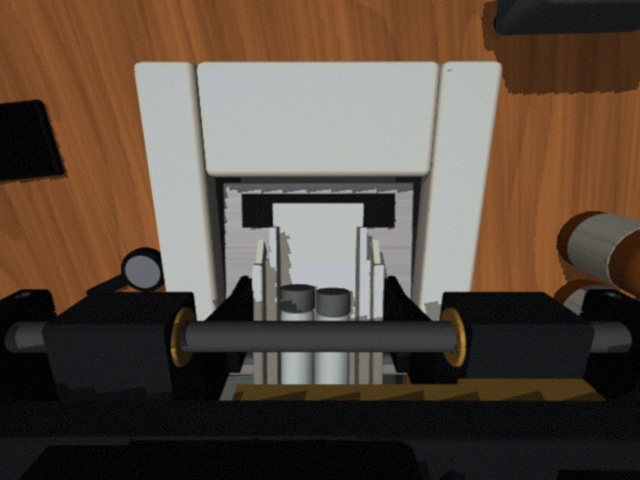

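View pics/scene10.png

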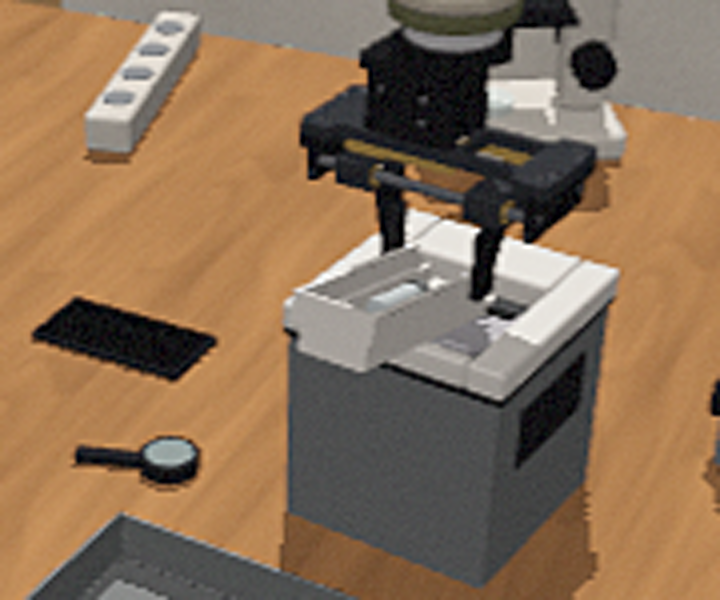

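Call:
move_arm(
  series=[
    [0.002,0,0.0025,0],
    [0.004,0,0.005,0],
    [0.006,0,0.0075,0],
    [0.008,0,0.0105,0],
    [0.01,0,0.014,0],
    [0.012,0,0.0175,0],
    [0.013,0,0.0205,0],
    [0.014,0,0.023,0],
    [0.0145,0,0.0255,0],
    [0.015,0,0.0285,0],
    [0.015,0,0.031,0],
    [0.015,0,0.0335,0],
    [0.015,0,0.036,0],
    [0.0145,0,0.0385,0],
    [0.014,0,0.041,0],
    [0.014,0,0.041,0],
  ],
)

```text
time: 15.2
ee_pos: [0.5996, 0.2727, 0.1238]
eef_rot: [0.764, 0.645, 0.002, -0.0]
ft_force: [0.4, 3.2, 5.5]
width: 0.0618
```

```bash
python3 - <<'E'
from h import *
np.set_printoptions(precision=4,suppress=True)
s=read_state();print(s['time'],s['ee_pos'],s['eef_rot'],s['width'],s['ft_force'],s['torque'])
p,d,c=grab('wrist');save(p,'wrist11')
p,d,c=grab('scene');save(cv2.resize(p[110:260,290:470],None,fx=4,fy=4,interpolation=cv2.INTER_CUBIC),'scene11')
E
```

```text
15.2 [0.5996 0.2727 0.1238] [ 0.7642  0.6449  0.0019 -0.0001] 0.06176531707297105 [0.3807 3.1591 5.499 ] [ 0.4976 -0.1917  0.0076]
```

View pics/wrist11.png

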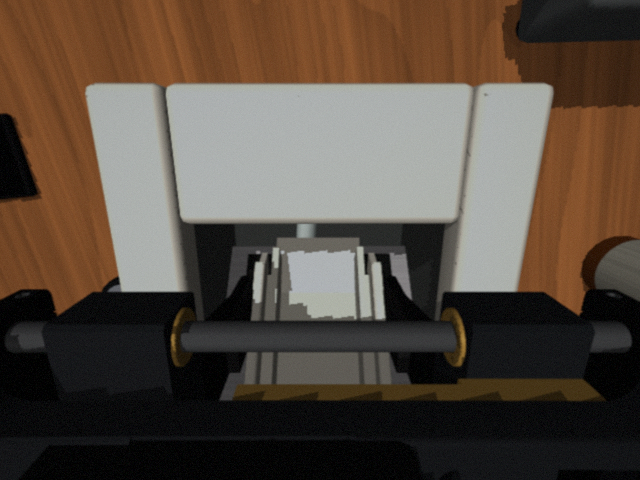

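View pics/scene11.png

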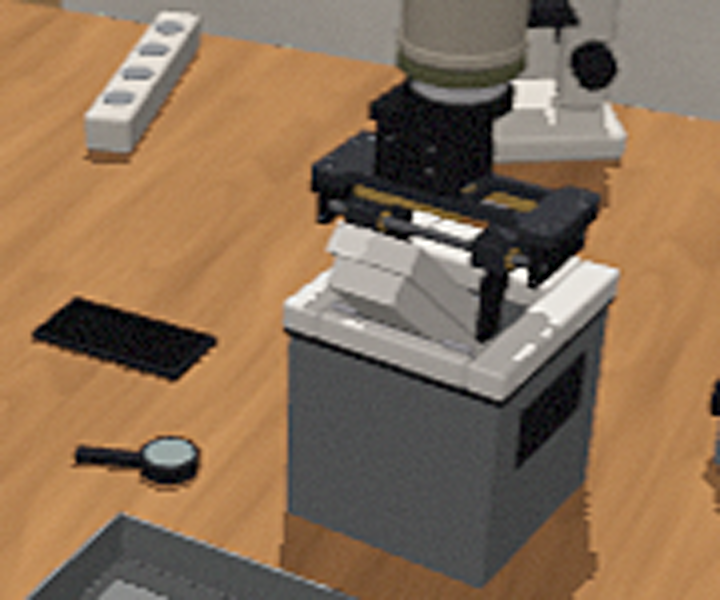

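Call:
move_arm(
  series=[
    [0,0,0.001,0],
    [0,0,0.002,0],
    [0,0,0.002,0],
    [0,0,0.002,0],
  ],
)

```text
time: 15.7
ee_pos: [0.5994, 0.2724, 0.1217]
eef_rot: [0.764, 0.645, 0.002, -0.0]
ft_force: [0.9, 4.2, 5.7]
width: 0.0615
```

```bash
python3 - <<'E'
from h import *
np.set_printoptions(precision=4,suppress=True)
s=read_state();print(s['time'],s['ee_pos'],s['ft_force'])
p,d,c=grab('wrist');C=cloud(d,c)
q=np.clip(p[200:400,170:470].astype(float)*2,0,255).astype(np.uint8);save(cv2.resize(q,None,fx=2.6,fy=2.6,interpolation=cv2.INTER_CUBIC),'wrist12')
print(C[230,306],C[235,306]);print('floor col',[C[v,322].round(3).tolist() for v in (245,255,265,280,300,310)])
pt,dt,ct=grab('top');save(cv2.resize(pt[140:260,150:280],None,fx=5,fy=5),'top12')
E
```

```text
15.7 [0.5994 0.2724 0.1217] [0.8564 4.1846 5.7194]
[0.5883 0.273  0.0246] [0.5873 0.2679 0.023 ]
floor col [[0.604, 0.286, 0.12], [0.603, 0.281, 0.123], [0.602, 0.277, 0.128], [0.601, 0.268, 0.129], [0.599, 0.259, 0.138], [0.598, 0.255, 0.143]]
```

View pics/wrist12.png

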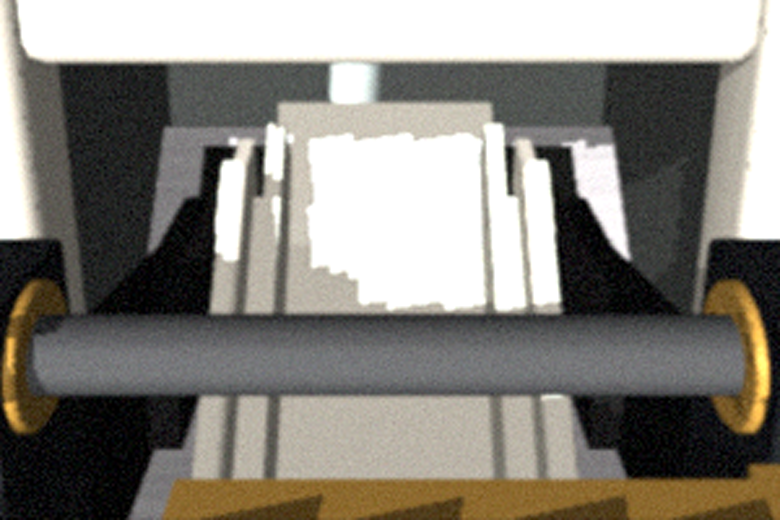

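View pics/top12.png

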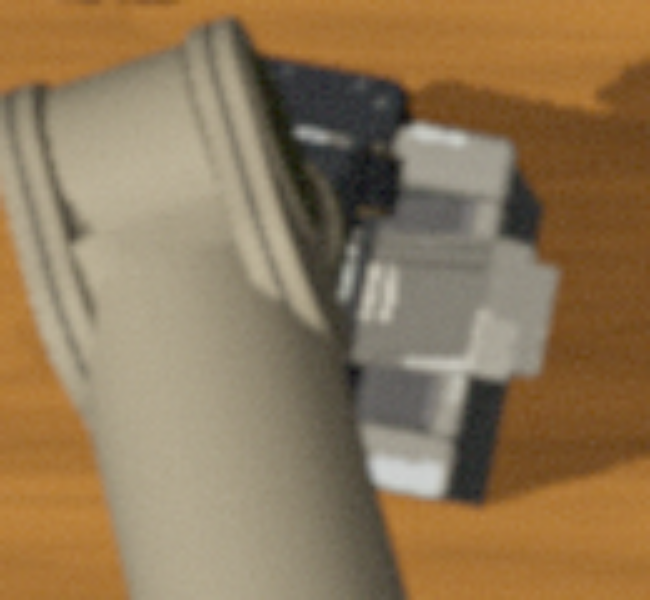

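Call:
move_arm(
  series=[
    [0,0,-0.003,0],
    [0,0,-0.009,0],
    [0,0,-0.018,0],
    [0,0,-0.028,0],
    [-0.002,0,-0.038,0],
    [-0.005,0,-0.048,0],
    [-0.008,0,-0.058,0],
    [-0.011,0,-0.068,0],
    [-0.014,0,-0.078,0],
    [-0.017,0,-0.088,0],
    [-0.02,0,-0.098,0],
    [-0.022,0,-0.108,0],
    [-0.024,0,-0.116,0],
    [-0.025,0,-0.12,0],
    [-0.025,0,-0.12,0],
  ],
)

```text
time: 17.3
ee_pos: [0.5947, 0.2464, 0.2413]
eef_rot: [0.765, 0.644, 0.0, 0.0]
ft_force: [-0.0, 0.2, -0.7]
width: 0.0615
```

```bash
python3 - <<'E'
from h import *
np.set_printoptions(precision=4,suppress=True)
s=read_state();print(s['time'],s['ee_pos'],s['eef_rot'],s['width'],s['ft_force'])
p,d,c=grab('wrist');C=cloud(d,c);save(p,'wrist13')
p,d,c=grab('scene');save(cv2.resize(p[60:260,280:480],None,fx=3,fy=3,interpolation=cv2.INTER_CUBIC),'scene13')
E
```

```text
17.3 [0.5947 0.2464 0.2413] [0.7646 0.6445 0.0004 0.0001] 0.061545764058481826 [-0.044   0.2244 -0.6766]
```

View pics/wrist13.png

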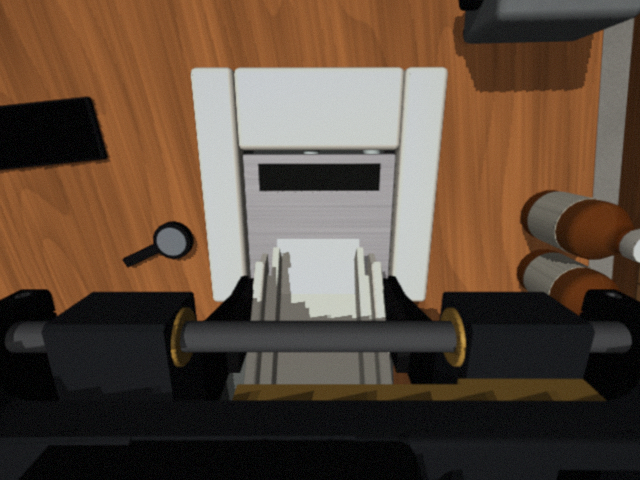

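View pics/scene13.png

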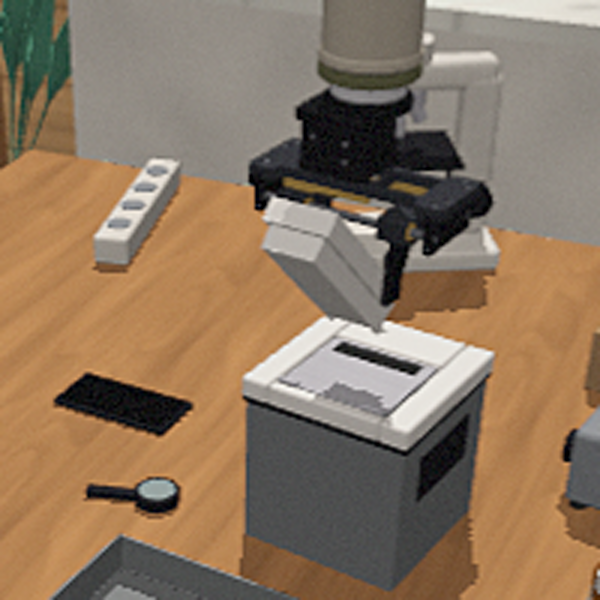

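```bash
python3 - <<'E'
from h import *
np.set_printoptions(precision=4,suppress=True)
p,d,c=grab('wrist');C=cloud(d,c)
q=np.clip(p[130:300,220:420].astype(float)*1.5,0,255).astype(np.uint8);save(cv2.resize(q,None,fx=4,fy=3.5,interpolation=cv2.INTER_CUBIC),'wrist14')
for uv in [(312,152),(312,151),(312,153),(372,152),(340,152),(260,158),(320,158),(380,158),(320,210),(255,240),(320,120),(205,200),(430,200)]: print(uv,p[uv[1],uv[0]],C[uv[1],uv[0]])
E
```

```text
(312, 152) [161 165 164] [0.5971 0.3086 0.0215]
(312, 151) [ 97 101 101] [0.5974 0.3098 0.0247]
(312, 153) [164 171 172] [0.5969 0.3075 0.023 ]
(372, 152) [179 188 186] [0.6673 0.2966 0.023 ]
(340, 152) [52 56 53] [0.6309 0.3021 0.0038]
(260, 158) [172 169 169] [0.563  0.3168 0.1848]
(320, 158) [169 164 168] [0.606  0.3094 0.1842]
(380, 158) [166 162 164] [0.6489 0.3021 0.1851]
(320, 210) [163 158 159] [0.5995 0.2712 0.1831]
(255, 240) [157 154 158] [0.5453 0.2562 0.1835]
(320, 120) [200 204 202] [0.6103 0.3351 0.1861]
(205, 200) [200 201 196] [0.5153 0.2936 0.1843]
(430, 200) [202 206 200] [0.6824 0.2652 0.185 ]
```

View pics/wrist14.png

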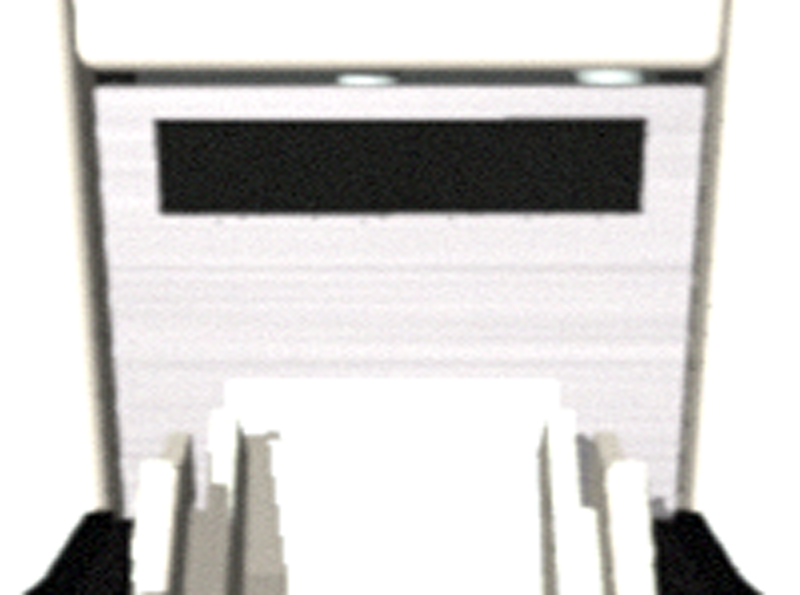

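Call:
move_arm(
  series=[
    [-0.005,0.001,0,0.03],
    [-0.017,0.004,0,0.105],
    [-0.034,0.008,0,0.21],
    [-0.054,0.013,0,0.33],
    [-0.073,0.017,0,0.45],
    [-0.093,0.022,0,0.57],
    [-0.112,0.027,0,0.69],
    [-0.132,0.031,0,0.81],
    [-0.151,0.036,0,0.93],
    [-0.171,0.041,0.01,1.05],
    [-0.19,0.045,0.025,1.17],
    [-0.21,0.05,0.04,1.29],
    [-0.227,0.054,0.055,1.4],
    [-0.239,0.057,0.07,1.475],
    [-0.244,0.058,0.082,1.504],
    [-0.244,0.058,0.09,1.504],
    [-0.244,0.058,0.09,1.504],
    [-0.244,0.058,0.09,1.504],
  ],
)

```text
time: 19.25
ee_pos: [0.6105, -0.0028, 0.151]
eef_rot: [0.999, -0.05, 0.0, -0.0]
ft_force: [-0.7, -0.3, 0.2]
width: 0.0614
```

```bash
python3 - <<'E'
from h import *
np.set_printoptions(precision=4,suppress=True)
s=read_state();print(s['time'],s['ee_pos'],s['eef_rot'],s['width'],s['ft_force'],s['joint_positions'])
p,d,c=grab('scene');save(p,'scene15')
p,d,c=grab('top');save(cv2.resize(p[130:310,150:420],None,fx=2.9,fy=2.9,interpolation=cv2.INTER_CUBIC),'top15')
p,d,c=grab('wrist');save(p,'wrist15')
E
```

```text
19.25 [ 0.6105 -0.0028  0.151 ] [ 0.9987 -0.0504  0.0002 -0.0002] 0.0614204924278589 [-0.6579 -0.3197  0.2332] [-0.6861  0.3977  0.7972  1.5874 -0.2939  1.2807 -1.5149]
```

View pics/scene15.png

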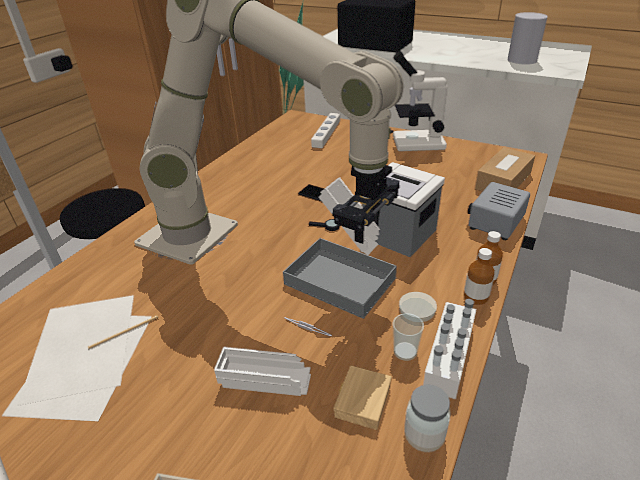

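View pics/top15.png

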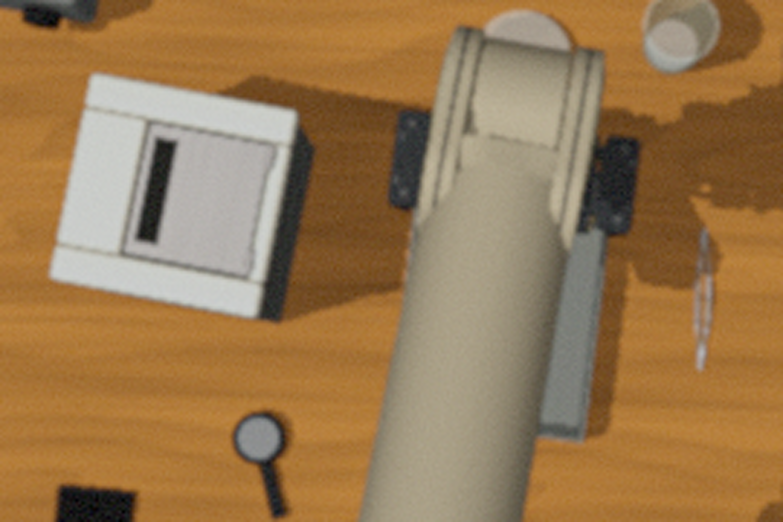

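View pics/wrist15.png

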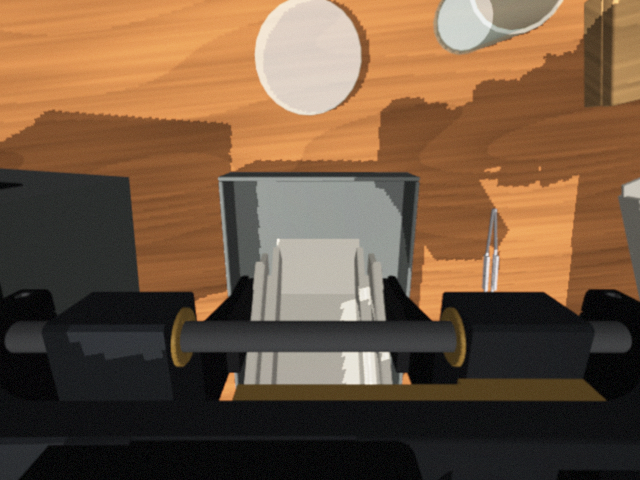

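Call:
move_arm(
  series=[
    [0,0,0.01,0],
    [0,0,0.028,0],
    [0,0,0.048,0],
    [0,0,0.068,0],
    [0,0,0.088,0],
    [0,0,0.105,0],
    [0,0,0.118,0],
    [0,0,0.126,0],
    [0,0,0.129,0],
    [0,0,0.129,0],
  ],
)

```text
time: 20.4
ee_pos: [0.6104, -0.0038, 0.0217]
eef_rot: [0.999, -0.052, 0.0, -0.0]
ft_force: [-0.1, -0.7, -1.5]
width: 0.0617
```

```bash
python3 - <<'E'
from h import *
np.set_printoptions(precision=4,suppress=True)
s=read_state();print(s['time'],s['ee_pos'],s['eef_rot'],s['width'],s['ft_force'])
p,d,c=grab('scene');save(cv2.resize(p[150:330,260:460],None,fx=3.5,fy=3.3,interpolation=cv2.INTER_CUBIC),'scene16')
p,d,c=grab('wrist');save(p,'wrist16');C=cloud(d,c);print([C[v,320].round(3).tolist() for v in (200,215,230,238,244,250,260)])
E
```

```text
20.4 [ 0.6104 -0.0038  0.0217] [ 0.9987 -0.0516  0.0001 -0.    ] 0.06168391829727968 [-0.1065 -0.6691 -1.4624]
[[0.656, -0.011, 0.035], [0.641, -0.009, 0.004], [0.63, -0.008, 0.003], [0.625, -0.008, 0.005], [0.626, -0.008, 0.019], [0.623, -0.007, 0.022], [0.617, -0.007, 0.023]]
```

View pics/scene16.png

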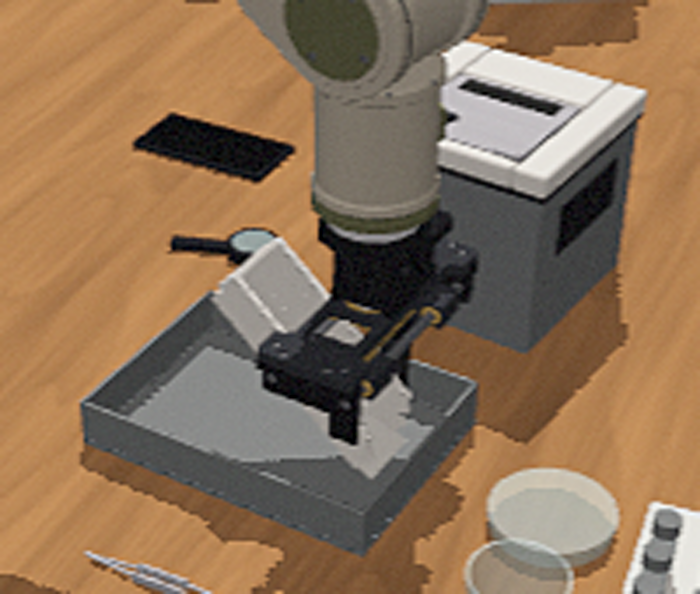

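View pics/wrist16.png

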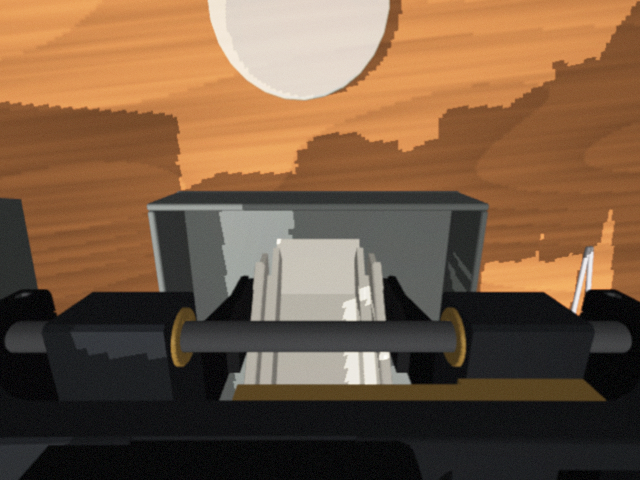

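Call:
move_arm(
  series=[
    [0,0,0.002,0],
    [0,0,0.004,0],
    [0,0,0.006,0],
    [0,0,0.008,0],
    [-0.001,0,0.01,0],
    [-0.002,0,0.012,0],
    [-0.002,0,0.012,0],
  ],
  claw=-1,
  newtons=20,
)

```text
time: 21.2
ee_pos: [0.6085, -0.0036, 0.0102]
eef_rot: [0.999, -0.052, 0.0, -0.0]
ft_force: [-2.3, -0.4, 5.0]
width: 0.0617
```

Call:
move_arm(
  series=[
    [-0.003,0,0.001,0],
    [-0.006,0,0.0025,0],
    [-0.009,0,0.004,0],
    [-0.012,0,0.006,0],
    [-0.015,0,0.008,0],
    [-0.018,0,0.0105,0],
    [-0.02,0,0.012,0],
    [-0.02,0,0.012,0],
  ],
)

```text
time: 22.0
ee_pos: [0.5877, -0.0014, -0.0026]
eef_rot: [0.999, -0.052, -0.0, -0.0]
ft_force: [-1.5, 0.4, 5.2]
width: 0.062
```

```bash
python3 - <<'E'
from h import *
np.set_printoptions(precision=4,suppress=True)
s=read_state();print(s['time'],s['ee_pos'],s['eef_rot'],s['width'],s['ft_force'])
p,d,c=grab('scene');save(cv2.resize(p[150:330,260:460],None,fx=3.5,fy=3.3,interpolation=cv2.INTER_CUBIC),'scene17')
p,d,c=grab('wrist');save(p,'wrist17');C=cloud(d,c);print([C[v,320].round(3).tolist() for v in (170,180,190,200,210,215,230,244,250,260)])
E
```

```text
22.0 [ 0.5877 -0.0014 -0.0026] [ 0.9987 -0.0516 -0.0005 -0.0001] 0.0620204102379481 [-1.4669  0.4103  5.1814]
[[0.652, -0.01, 0.044], [0.643, -0.009, 0.004], [0.638, -0.009, 0.005], [0.632, -0.008, 0.004], [0.626, -0.008, 0.005], [0.624, -0.007, 0.008], [0.616, -0.007, 0.01], [0.608, -0.006, 0.01], [0.604, -0.005, 0.011], [0.599, -0.005, 0.012]]
```

View pics/scene17.png

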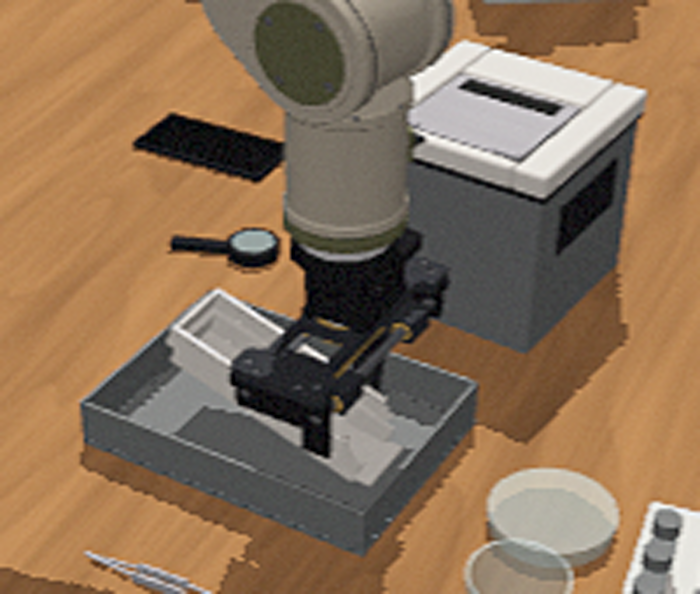

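View pics/wrist17.png

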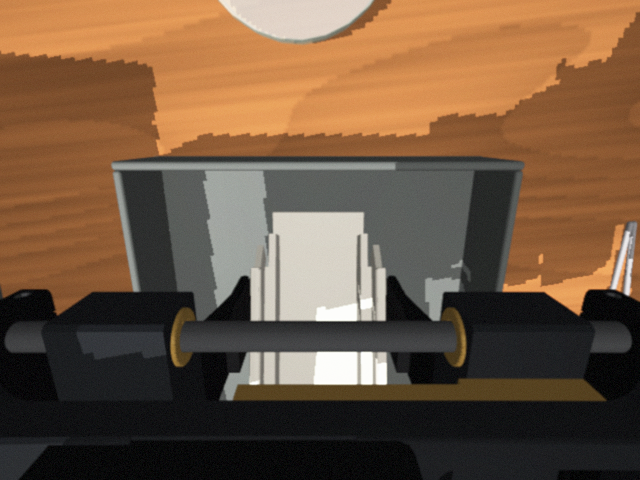

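Call:
move_arm(
  series=[
    [-0.0015,0,0.001,0],
    [-0.003,0,0.002,0],
    [-0.005,0,0.003,0],
    [-0.007,0,0.0045,0],
    [-0.009,0,0.0055,0],
    [-0.01,0,0.006,0],
    [-0.01,0,0.006,0],
  ],
  claw=-1,
  newtons=8,
)

```text
time: 22.8
ee_pos: [0.5782, -0.0004, -0.0085]
eef_rot: [0.999, -0.052, -0.0, -0.0]
ft_force: [0.8, 0.1, -1.0]
width: 0.062
```

```bash
python3 - <<'E'
from h import *
np.set_printoptions(precision=4,suppress=True)
s=read_state();print(s['time'],s['ee_pos'],s['eef_rot'],s['width'],s['ft_force'])
p,d,c=grab('scene');save(cv2.resize(p[150:330,260:460],None,fx=3.5,fy=3.3,interpolation=cv2.INTER_CUBIC),'scene18')
p,d,c=grab('wrist');save(p,'wrist18');C=cloud(d,c);print([C[v,320].round(3).tolist() for v in (180,190,200,210,215,230,244,250,260)])
E
```

```text
22.8 [ 0.5782 -0.0004 -0.0085] [ 0.9987 -0.0515 -0.0001 -0.0001] 0.06195598038629209 [ 0.7981  0.1377 -1.032 ]
[[0.634, -0.008, 0.004], [0.629, -0.008, 0.004], [0.623, -0.007, 0.004], [0.62, -0.007, 0.012], [0.617, -0.007, 0.011], [0.608, -0.006, 0.011], [0.6, -0.005, 0.01], [0.597, -0.005, 0.01], [0.591, -0.004, 0.01]]
```

View pics/scene18.png

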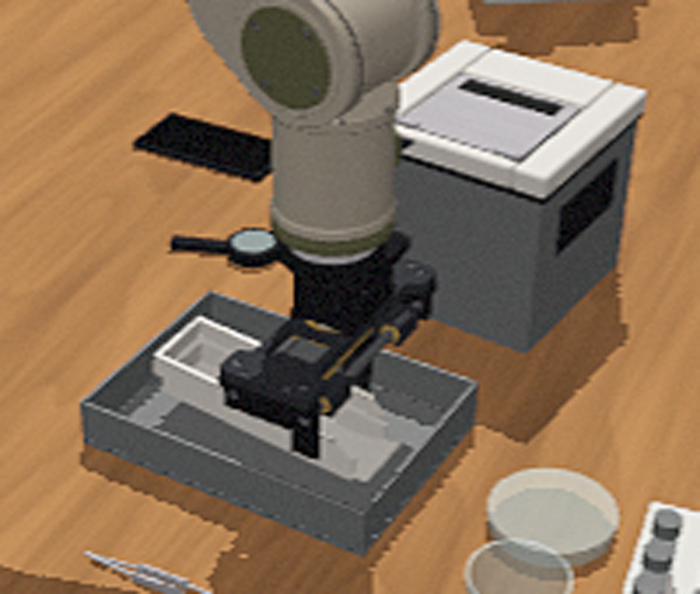

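Call:
move_arm(
  series=[
    [0,0,0,0],
    [0,0,0.001,0],
    [0,0,0.002,0],
    [0,0,0.002,0],
    [0,0,0.002,0],
    [0,0,0.002,0],
  ],
  claw=-1,
  newtons=3,
)

```text
time: 23.5
ee_pos: [0.5784, -0.0005, -0.0104]
eef_rot: [0.999, -0.052, -0.0, -0.0]
ft_force: [-1.0, -0.1, -0.5]
width: 0.0618
```

```bash
python3 - <<'E'
from h import *
np.set_printoptions(precision=4,suppress=True)
s=read_state();print(s['time'],s['ee_pos'],s['eef_rot'],s['width'],s['ft_force'])
p,d,c=grab('scene');save(cv2.resize(p[150:330,260:460],None,fx=3.5,fy=3.3,interpolation=cv2.INTER_CUBIC),'scene19')
C=cloud(d,c);np.save('C19.npy',C)
p,d,c=grab('wrist');save(p,'wrist19');C=cloud(d,c);print([C[v,320].round(3).tolist() for v in (180,190,200,210,215,230,244,250,260)])
E
```

```text
23.5 [ 0.5784 -0.0005 -0.0104] [ 0.9987 -0.0516 -0.0001 -0.    ] 0.061800363792275465 [-0.9626 -0.0868 -0.4568]
[[0.635, -0.008, 0.004], [0.629, -0.008, 0.004], [0.626, -0.008, 0.017], [0.621, -0.007, 0.015], [0.618, -0.007, 0.014], [0.609, -0.006, 0.012], [0.601, -0.005, 0.01], [0.597, -0.005, 0.01], [0.591, -0.004, 0.009]]
```

View pics/scene19.png

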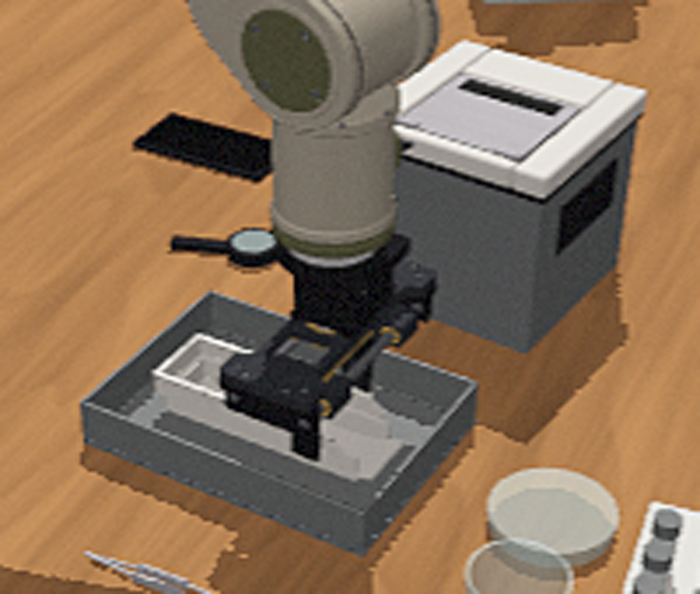

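Call:
move_arm(
  series=[
    [0,0,0,0],
    [0,0,0,0],
    [0,0,0,0],
    [0,0,0,0],
    [0,0,0,0],
    [0,0,0,0],
  ],
  claw=0.9,
)

```text
time: 24.2
ee_pos: [0.5785, -0.0005, -0.0104]
eef_rot: [0.999, -0.052, -0.0, -0.0]
ft_force: [-0.1, -0.1, 0.3]
width: 0.0822
```

Call:
move_arm(
  series=[
    [0,0,-0.003,0],
    [0,0,-0.012,0],
    [0,0,-0.03,0],
    [0,0,-0.055,0],
    [0,0,-0.085,0],
    [0,0,-0.12,0],
    [0,0,-0.155,0],
    [0,0,-0.19,0],
    [0,0,-0.22,0],
    [0,0,-0.24,0],
    [0,0,-0.25,0],
    [0,0,-0.25,0],
  ],
)

```text
time: 25.4
ee_pos: [0.579, -0.0006, 0.2409]
eef_rot: [0.999, -0.052, 0.001, -0.0]
ft_force: [-0.3, -0.4, -0.1]
width: 0.0831
```

```bash
python3 - <<'E'
from h import *
np.set_printoptions(precision=4,suppress=True)
s=read_state();print(s['time'],s['ee_pos'],s['eef_rot'],s['width'],s['ft_force'])
p,d,c=grab('scene');save(p,'scene20');C=cloud(d,c);np.savez('scene20.npz',p=p,d=d,C=C)
p,d,c=grab('wrist');save(p,'wrist20');np.savez('wrist20.npz',p=p,d=d,C=cloud(d,c))
E
```

```text
25.4 [ 0.579  -0.0006  0.2409] [ 0.9987 -0.0517  0.001  -0.0004] 0.08305838654915786 [-0.3254 -0.3865 -0.0552]
```

View pics/scene20.png

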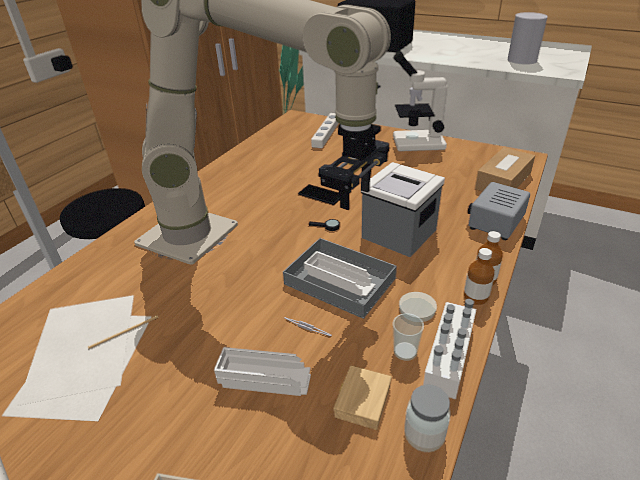

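View pics/wrist20.png

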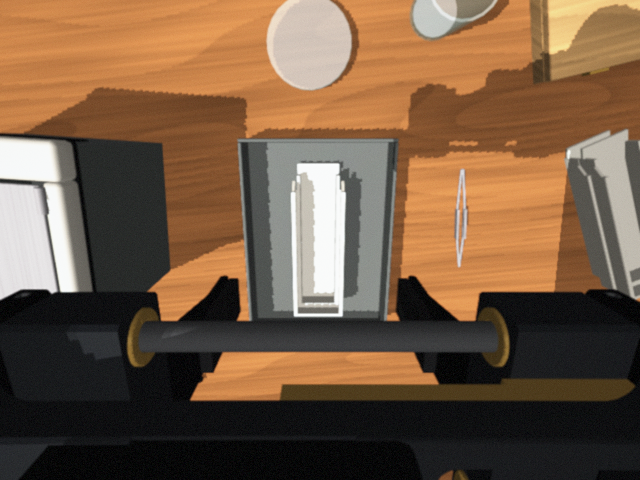

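```bash
python3 - <<'E'
from h import *
np.set_printoptions(precision=4,suppress=True)
z=np.load('wrist20.npz');p,C=z['p'],z['C']
tub=np.array([.5318,.004]);u=np.array([.9947,-.103]);w=np.array([.103,.9947])
X=(C[...,:2]-tub)@u;Y=(C[...,:2]-tub)@w;Z=C[...,2]
hsv=cv2.cvtColor(p,cv2.COLOR_RGB2HSV)
m=np.zeros(Z.shape,bool);m[150:320,285:352]=True
m&=(hsv[...,2]>170)&(hsv[...,1]<60)&(Z>.035)&(Z<.06)
print('rim n',m.sum(),'X',X[m].min(),X[m].max(),'Y',Y[m].min(),Y[m].max())
A=np.c_[X[m],Y[m],np.ones(m.sum())];co,*_=np.linalg.lstsq(A,Z[m],rcond=None);print('rim plane slope x,y, z0',co)
f=np.zeros(Z.shape,bool);f[200:285,308:333]=True
A=np.c_[X[f],Y[f],np.ones(f.sum())];co,*_=np.linalg.lstsq(A,Z[f],rcond=None);print('floor inside slope',co,'X',X[f].min(),X[f].max())
print('lip edge',[(v,X[v,318].round(4),Z[v,318].round(4)) for v in (158,160,162,164,168,172)],'rear',[(v,X[v,318].round(4),Z[v,318].round(4)) for v in (308,312,314,316,318,320)])
# lower trays, compare scene0/20
z0=np.load('scene0.npz');p0=z0['p'];p1=np.load('scene20.npz')['p']
df=cv2.absdiff(p0,p1).max(2)
print('diff bystanders',{n:int((df[b:d,a:c]>60).sum()) for n,(a,b,c,d) in dict(forceps=(280,312,335,340),box=(332,365,395,430),beaker=(385,300,425,362),petri=(398,290,440,322),loupe=(305,215,345,235),phone=(295,180,345,207),bin=(360,160,445,252)).items()})
save(np.hstack([cv2.resize(q[160:400,200:450],None,fx=1.6,fy=1.6) for q in (p0,p1)]),'cmp')
pt,d,c=grab('top');save(cv2.resize(pt[130:290,150:510],None,fx=2.2,fy=2.2,interpolation=cv2.INTER_CUBIC),'top20')
Ct=cloud(d,c);print('flap z',Ct[195:205,215:235,2].mean(),Ct[170:180,203:206,2],'lid',Ct[165:170,200:230,2].mean(),read_state()['time'])
z=np.load('top0.npz');p0=z['p'].astype(np.uint8)
for n,(a,b,c_,d_) in dict(stack=(430,190,500,285),petri=(308,128,352,172),beaker=(365,120,402,160),box=(415,132,472,182),forceps=(380,200,402,262),loupe=(225,268,255,312),phone=(160,292,202,358)).items():
    res=cv2.phaseCorrelate(p0[b:d_,a:c_].mean(2),pt[b:d_,a:c_].mean(2));print(n,np.array(res[0]),res[1])
E
```

```text
rim n 1177 X -0.09508577001414212 0.07300496295111925 Y -0.03198718525293314 0.031119178634528684
rim plane slope x,y, z0 [-0.0084 -0.0014  0.0453]
floor inside slope [0.2553 0.0665 0.0115] X -0.0687681018619078 0.1253771174585504
lip edge [(158, np.float64(0.101), np.float64(0.0037)), (160, np.float64(0.0986), np.float64(0.0042)), (162, np.float64(0.0962), np.float64(0.0048)), (164, np.float64(0.0944), np.float64(0.0137)), (168, np.float64(0.0894), np.float64(0.0119)), (172, np.float64(0.0845), np.float64(0.0105))] rear [(308, np.float64(-0.0921), np.float64(0.0313)), (312, np.float64(-0.0915), np.float64(0.0432)), (314, np.float64(-0.0928), np.float64(0.0461)), (316, np.float64(-0.119), np.float64(0.0048)), (318, np.float64(-0.1207), np.float64(0.0074)), (320, np.float64(-0.1209), np.float64(0.0126))]
diff bystanders {'forceps': 0, 'box': 1179, 'beaker': 0, 'petri': 0, 'loupe': 202, 'phone': 397, 'bin': 392}
flap z 0.1906204032841449 [[ 0.186   0.1807  0.181 ]
 [ 0.178   0.1802  0.179 ]
 [-0.0033  0.0003  0.1724]
 [ 0.1824  0.1861  0.1811]
 [ 0.1857  0.1831  0.181 ]
 [ 0.1782  0.1872  0.1826]
 [ 0.1854  0.1828  0.1825]
 [ 0.1841  0.1877  0.1804]
 [ 0.1816  0.1818  0.1832]
 [ 0.184   0.1838  0.1857]] lid 0.19405325380715102 25.55
stack [-0.9371  0.4275] 0.290904752936683
petri [0.5146 0.6927] 0.7008968784532756
beaker [-0.0817 -0.0495] 1.0752658349638635
box [ 0.2845 -0.0574] 0.5430204676162359
forceps [0.0929 0.2529] 0.8143459719568015
loupe [0.0181 0.5615] 0.8941419118890075
phone [0.4179 0.0418] 0.8720280637017285
```

View pics/cmp.png

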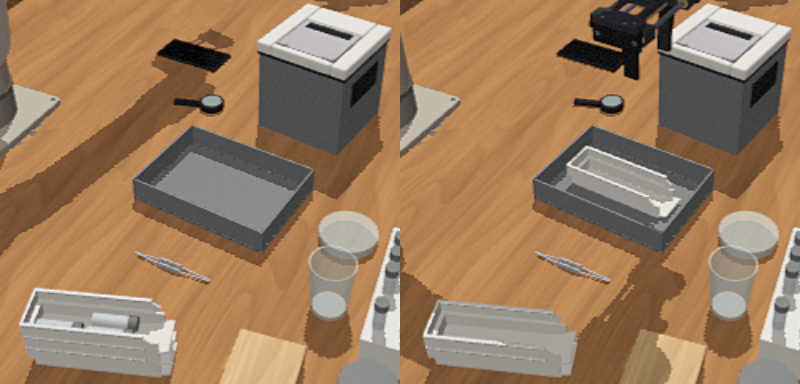

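View pics/top20.png

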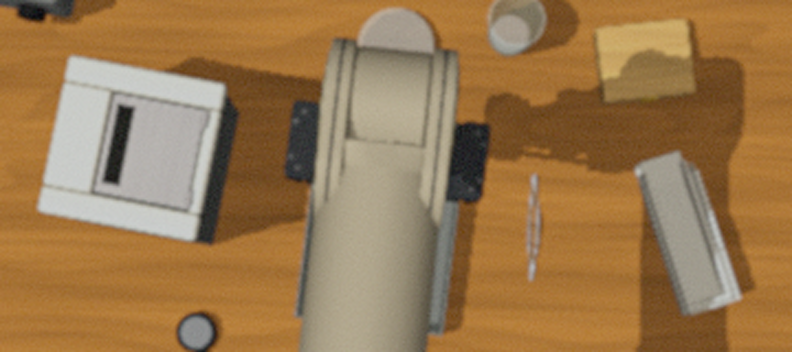

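```bash
python3 - <<'E'
from h import *
print(r.close_job(), read_state()['time'])
E
```

```text
the job is handed in; nothing more can be done
the job is handed in; nothing more can be done
```

The job is handed in, at about 25.6 s of the 58 s allowed. The emptied tray stands level in the tub, the flap is shut, and the tubes went into the bin. No verdict was given.

**How it was done**
- I gripped the top tray's band near its front and lifted it off alone.
- The tool can only turn about its own axis, so it cannot tip the tray. I rested the tray on the lid edge at the hinge and lowered the grip. The tray pivoted between the pads to about 46°, holding the flap well open while the tubes slid out.
- I then raised the tray so the flap closed, and levelled it against the tub floor with a lighter and lighter grip before letting go.

**A disagreement on the way**
- Both cameras showed the finger ends about 34 mm above the reported TCP, not at it. My first close therefore passed above the rim and touched nothing. I corrected the height, and the second close gripped at 61.6 mm.

**Last checks**
- **Tray:** it looks empty. Its rim slopes by less than 0.01 rad at a height of about 45 mm, and the tray is roughly centred in the tub.
- **Flap:** it was flush with the lid in the wrist camera after the tray left it. My last reading from the top camera was noisy and could not confirm this to the millimetre, though the picture shows it shut.
- **Tubes:** two can be seen on the bin floor through the gap at the flap's edge. I did not see the third directly, but it is not in the tray or visible anywhere on the bench.
- **Lower trays:** they look unmoved. The numeric comparison was weak because the top tray is gone from the earlier picture.
- **Bystanders:** they show no more than about 1 pixel of shift, roughly 2–3 mm.
- **Gripper:** it is open, clear of everything, about 0.2 m above the tub.

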